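# Clear, pin and bolt an acetate panel jig

## Task

Get the swivelling tortoiseshell panel bolted down in line on its jig: first drop every loose offcut lying on the jig into the open metal pot, then swing the panel into line over the base and push the red-handled drift pin fully down through the panel's end hole into the base. With the drift pin left in, fit every brass bolt from the rack fully home in a bolt hole of its own (any free hole will do); then draw the drift pin out and hang it upright by its handle in the notch of the blue bracket on the jig, pushed well in. Leave the glue cartridge, the jar and the wrench where they are.

Things in the scene. Friction and masses are not known exactly. Their poses are not given: they have to be found in the camera images.
- jig: the jig, fixed to the bench: aluminium base 210 (x) x 80 (y) x 25 mm high, with four holes in a row along its x axis and, at its -x end, a blue bracket. Origin: centre of the base's underside on the bench; z up; x runs from the bracket end to the end of the panel's knob. The panel is swung out to its +y side at the start
- panel (a joint): swivel angle of the tortoiseshell panel (196 x 50 x 10 mm, lying flat on top of the base, z 25 to 35 mm) about a vertical stud at its bracket end; 0 = in line with the base with all holes over each other; positive = swung anticlockwise seen from above. It starts at 0.55 to 0.9 rad, can go from -0.15 to 1.0, stays where it is left (light friction, about 0.08 N m), and has no stop at 0
- pivot (a point): axis of the panel's swivel stud, 80 mm from the jig's origin towards the bracket, at the height of the panel's top (35 mm above the bench); the stud's brass nut rises 9 mm above that. Axes are the jig's
- knob (a point): top centre of the upright black knob by which the panel is swung: 14 mm across, 24 mm tall, standing on the panel's top (its top 59 mm above the bench), 164 mm from the swivel axis on the panel's centre line. Axes are the panel's (x from the stud to the knob)
- panel_bore (a point): centre of the panel's own end hole for the drift pin, at the panel's top, 136 mm from the swivel axis, 28 mm from the knob's axis; it moves with the panel; hole 11.5 mm right through
- bore (a point): where the panel's end hole must come: centre of the drift pin's hole in the base (12 mm, right through), taken at the height of the panel's top, 35 mm above the bench, where the underside of the pin's handle comes when it is fully down. 28 mm short of the knob when the panel is in line. Fixed to the jig, axes the jig's
- hole_a (a point): centre of one of the three bolt holes of the jig, fixed to the base, 35 mm above the bench: level with the panel's top, where the underside of a seated bolt's head comes. Its axes are the jig's. Hole in the base 12 mm, in the panel 11.5 mm, both right through. 36 mm from the swivel axis
- hole_b (a point): centre of one of the three bolt holes of the jig, fixed to the base, 35 mm above the bench: level with the panel's top, where the underside of a seated bolt's head comes. Its axes are the jig's. Hole in the base 12 mm, in the panel 11.5 mm, both right through. 68 mm from the swivel axis
- hole_c (a point): centre of one of the three bolt holes of the jig, fixed to the base, 35 mm above the bench: level with the panel's top, where the underside of a seated bolt's head comes. Its axes are the jig's. Hole in the base 12 mm, in the panel 11.5 mm, both right through. 100 mm from the swivel axis and 36 mm from the drift pin's hole
- notch (a point): where the parked drift pin's axis comes, at the blue bracket's top, 46 mm above the bench. The notch is a slot 14 mm wide along the jig's y, right through the bracket's 10 mm thick arms, free below; closed end 8 mm from here towards -y, open mouth 16 mm towards +y. The pin goes in sideways or from above: shank hanging in the slot, handle resting on the arms. Axes are the jig's
- drift_pin: loose drift pin with a red handle 20 mm across and 28 mm tall; below it a steel shank 10 mm across, 18 mm long, then a taper 15 mm long to a 4 mm tip (33 mm in all below the handle); 60 g. Origin: centre of the handle's underside; z up through the handle. At the start it stands in the end hole of the rack, handle resting on the rack's top; its taper can pull the panel about 3 mm into line
- rack: wooden rack, fixed, 164 (x) x 50 (y) x 38 mm high, origin at the centre of its underside; four square holes 12.5 mm wide along its x axis at -57, -19, 19 (bolts) and 57 mm (drift pin)
- pot_in (a point): centre of the inner floor of the round open aluminium pot, fixed; the pot is 100 mm across its rim and 55 mm high with 4 mm walls and a black loop handle on either side, its inner floor about 5 mm above the bench
- bolt1: loose brass thumb bolt (all bolts are alike; one may be absent): knurled head 18 mm across and 16 mm tall, below it a plain 10 mm shank 30 mm long whose last 4 mm taper to 6 mm; 50 g. Origin: centre of the head's underside, z up along the shank towards the head, so the shank runs from z = 0 to z = -30 mm. At the start it stands in a hole of the wooden rack, head resting on the rack's top
- bolt2: loose brass thumb bolt (all bolts are alike; one may be absent): knurled head 18 mm across and 16 mm tall, below it a plain 10 mm shank 30 mm long whose last 4 mm taper to 6 mm; 50 g. Origin: centre of the head's underside, z up along the shank towards the head, so the shank runs from z = 0 to z = -30 mm. At the start it stands in a hole of the wooden rack, head resting on the rack's top
- bolt3: loose brass thumb bolt (all bolts are alike; one may be absent): knurled head 18 mm across and 16 mm tall, below it a plain 10 mm shank 30 mm long whose last 4 mm taper to 6 mm; 50 g. Origin: centre of the head's underside, z up along the shank towards the head, so the shank runs from z = 0 to z = -30 mm. At the start it stands in a hole of the wooden rack, head resting on the rack's top
- offcut1: loose square offcut of honey-and-brown acetate, 22 x 22 x 10 mm, about 12 g (one to three of them are there); origin: centre of its underside, x and y along its edges. At the start it lies flat on the jig's bare base, on the part left uncovered by the panel; its edges are then within 15 degrees of the jig's
- offcut2: loose square offcut of honey-and-brown acetate, 22 x 22 x 10 mm, about 12 g (one to three of them are there); origin: centre of its underside, x and y along its edges. At the start it lies flat on the jig's bare base, on the part left uncovered by the panel; its edges are then within 15 degrees of the jig's
- offcut3: loose square offcut of honey-and-brown acetate, 22 x 22 x 10 mm, about 12 g (one to three of them are there); origin: centre of its underside, x and y along its edges. At the start it lies flat on the jig's bare base, on the part left uncovered by the panel; its edges are then within 15 degrees of the jig's
- cartridge: bystander, loose: black glue cartridge 115 mm tall, 44 mm across its white foot, standing at the far side of the bench; origin at the centre of its foot
- jar: bystander, loose: amber jar 60 mm across, 70 mm tall, standing at the far side; origin at the centre of its underside
- wrench: bystander, loose: small steel wrench about 130 mm long lying flat between the robot and the jig
There are look-alikes about, which are no part of the job. Leave any black or green look-alike of the bolt2 alone.

How it is judged:
On the way, in this order (a step that is already met when the one before it is completed fails the run):
1. every offcut lies in the pot (horizontal distance between each of offcut1, offcut2, offcut3 and pot_in below 0.047 m and z of each of offcut1, offcut2, offcut3 in the frame of pot_in below 0.045 m and linear speed of each of offcut1, offcut2, offcut3 below 0.05 m/s), for 0.2 s.
2. the panel is in line and the drift pin is fully down through it into the base (horizontal distance between drift_pin and bore below 0.004 m and z of drift_pin in the frame of bore between -0.004 and 0.004 m and angle between drift_pin's own z axis and vertical below 0.08 rad and value of joint panel between -0.02 and 0.02 rad), for 0.2 s.
3. every bolt is fully home in a bolt hole, the drift pin still in (all of step 2 and ((horizontal distance between bolt1 and hole_a below 0.004 m and z of bolt1 in the frame of hole_a between -0.004 and 0.004 m and angle between bolt1's own z axis and vertical below 0.08 rad) or (horizontal distance between bolt1 and hole_b below 0.004 m and z of bolt1 in the frame of hole_b between -0.004 and 0.004 m and angle between bolt1's own z axis and vertical below 0.08 rad) or (horizontal distance between bolt1 and hole_c below 0.004 m and z of bolt1 in the frame of hole_c between -0.004 and 0.004 m and angle between bolt1's own z axis and vertical below 0.08 rad)) and ((horizontal distance between bolt2 and hole_a below 0.004 m and z of bolt2 in the frame of hole_a between -0.004 and 0.004 m and angle between bolt2's own z axis and vertical below 0.08 rad) or (horizontal distance between bolt2 and hole_b below 0.004 m and z of bolt2 in the frame of hole_b between -0.004 and 0.004 m and angle between bolt2's own z axis and vertical below 0.08 rad) or (horizontal distance between bolt2 and hole_c below 0.004 m and z of bolt2 in the frame of hole_c between -0.004 and 0.004 m and angle between bolt2's own z axis and vertical below 0.08 rad)) and ((horizontal distance between bolt3 and hole_a below 0.004 m and z of bolt3 in the frame of hole_a between -0.004 and 0.004 m and angle between bolt3's own z axis and vertical below 0.08 rad) or (horizontal distance between bolt3 and hole_b below 0.004 m and z of bolt3 in the frame of hole_b between -0.004 and 0.004 m and angle between bolt3's own z axis and vertical below 0.08 rad) or (horizontal distance between bolt3 and hole_c below 0.004 m and z of bolt3 in the frame of hole_c between -0.004 and 0.004 m and angle between bolt3's own z axis and vertical below 0.08 rad))), for 0.2 s.
4. the drift pin hangs upright in the bracket's notch (horizontal distance between drift_pin and notch below 0.008 m and z of drift_pin in the frame of notch between -0.004 and 0.004 m and angle between drift_pin's own z axis and vertical below 0.15 rad), for 0.2 s.
At the end, for the whole second after the job is handed in: Offcuts in the pot; panel within 0.02 rad of in line; each bolt upright in a bolt hole, within 4 mm of its axis and of fully down; drift pin upright (0.15 rad) in the notch, within 8 mm sideways and 4 mm in height; all released and at rest (all of step 1 and all of step 4 and value of joint panel between -0.02 and 0.02 rad and ((horizontal distance between bolt1 and hole_a below 0.004 m and z of bolt1 in the frame of hole_a between -0.004 and 0.004 m and angle between bolt1's own z axis and vertical below 0.08 rad) or (horizontal distance between bolt1 and hole_b below 0.004 m and z of bolt1 in the frame of hole_b between -0.004 and 0.004 m and angle between bolt1's own z axis and vertical below 0.08 rad) or (horizontal distance between bolt1 and hole_c below 0.004 m and z of bolt1 in the frame of hole_c between -0.004 and 0.004 m and angle between bolt1's own z axis and vertical below 0.08 rad)) and ((horizontal distance between bolt2 and hole_a below 0.004 m and z of bolt2 in the frame of hole_a between -0.004 and 0.004 m and angle between bolt2's own z axis and vertical below 0.08 rad) or (horizontal distance between bolt2 and hole_b below 0.004 m and z of bolt2 in the frame of hole_b between -0.004 and 0.004 m and angle between bolt2's own z axis and vertical below 0.08 rad) or (horizontal distance between bolt2 and hole_c below 0.004 m and z of bolt2 in the frame of hole_c between -0.004 and 0.004 m and angle between bolt2's own z axis and vertical below 0.08 rad)) and ((horizontal distance between bolt3 and hole_a below 0.004 m and z of bolt3 in the frame of hole_a between -0.004 and 0.004 m and angle between bolt3's own z axis and vertical below 0.08 rad) or (horizontal distance between bolt3 and hole_b below 0.004 m and z of bolt3 in the frame of hole_b between -0.004 and 0.004 m and angle between bolt3's own z axis and vertical below 0.08 rad) or (horizontal distance between bolt3 and hole_c below 0.004 m and z of bolt3 in the frame of hole_c between -0.004 and 0.004 m and angle between bolt3's own z axis and vertical below 0.08 rad)) and linear speed of each of bolt1, bolt2, bolt3, drift_pin below 0.02 m/s); the robot touches nothing.
It fails at once if the black glue cartridge is shifted by more than 30 mm (distance of cartridge from where it was at the start of the episode above 0.03 m).
It fails at once if the amber jar is shifted by more than 30 mm (distance of jar from where it was at the start of the episode above 0.03 m).
It fails at once if the wrench is shifted by more than 30 mm (distance of wrench from where it was at the start of the episode above 0.03 m).
Of offcut1, offcut2, offcut3 only 1 to 3 are there at a start; the rules pass over those that are not, and their reading is None.
Of bolt1, bolt2, bolt3 only 2 to 3 are there at a start; the rules pass over those that are not, and their reading is None.
At some moment in a run one of offcut1, offcut2, offcut3 may be knocked a few centimetres aside while the robot is not near it.
It also fails if it takes over 210 s, if anything falls off the work surface, if the arm or the gripper's body presses on something with over 40 N, if the wrist force passes 120 N, or if a joint passes its speed limit or range.

## Robot

A 6-joint arm with a two-finger parallel gripper is mounted at the origin on the work surface. World frame = base frame: x ahead of the robot, y to its left, z up, the work surface at z = 0. Lengths are in m, angles in rad, forces in N, time in s.
With the tool pointing down it reaches from about 0.375 to 0.9 m from the base axis. Payload 3.1 kg.
Tool frame: the origin (TCP) lies at the very end of the fingers, on their centre line; the grasp point (between the pads) lies 19 mm behind it (manip.pinch_z is the distance from the TCP to the grasp point, in m); z points along the fingers, y is the direction in which the jaws open and shut (so a half turn about z gives the same grasp; the last joint's range is limited). The gripper opens to 85 mm and grips with 20 to 120 N. Pads are 22 mm wide; open, the fingers measure 114 mm over their backs; the gripper's body (76 mm by 85 mm) begins 54 mm behind the grasp point. The pads swing forward as they close: fully open they stand 13 mm farther back than shut.
Start: joints at [-0.178, 0.527, 1.433, -0, 1.181, -0.178], TCP at [0.625, 0, 0.231] pointing down, gripper open.
Joint ranges: [-3.08, 3.08], [-0.75, 2.2], [0.22, 2.44], [-1.43, 4.57], [0, 2.65], [-2.85, 2.85]. Speed limits (rad/s): [2.79, 2.79, 3.14, 3.14, 3.14, 3.14].

## Interface

Orientations are given as a unit quaternion [x, y, z, w].
In Python, from station import manip gives the robot as it stands.
- The arm moves only by the tool drive_tool, never from a script. Its argument "increments" is a list of rows, each a list of 7 numbers: the closure in counts, from 0 (fully open) to 255 (shut), then the shift along the tool's x, y, z in cm, then the turn, a rotation vector about the tool's x, y, z in rad. A call has 1 to 20 rows; each row is the pose to reach, as a shift and turn from the pose commanded when the call began, along the tool's axes at that moment; what a row does not reach only later rows make up. A row lasts 1/10 s, in which the tool goes at most 50 mm and 8.59 degrees, less where a joint would pass 70% of its speed; a pose out of reach is approached as far as the arm can. A call with a gripper value outside its range is refused whole. The fingers move at their own pace and stop on an object; "force" is the grip in N (left out, the last holds). Time passes only in rows, so rows that repeat a pose let the fingers close. It gives the time, the measured TCP pose, the force and the opening at its end, in the units of the state.
- manip.sense(): the state, without advancing time (a new reading comes with each control period).
- manip.snapshot(name): name is "scene" or "side" or "wrist"; returns the picture (384x512x3 uint8, red, green, blue); there is no depth.
- manip.camera_model(name): a dict with "mtx" (3x3 intrinsics, pixels), "cam_to_world" (4x4, takes a point from camera to world coordinates). Camera axes: x right, y down, z forward; pixel columns grow to the right and rows downward; lengths in m; the calibration is good to about 2 mm. A picture is of the moment at which its call begins: read the wrist's pose just before it. camera_model takes no time and is no camera call; for the wrist camera it gives the pose at the moment of the call.
- manip.sign_off(): hands the job in, once; it reports no verdict.
The state is a dict: "t": time; "q": joint angles; "qd": joint speeds; "tau": joint torques, N m; "tcp_pos": TCP position; "tool_rot": TCP orientation; "force": force on the tool from outside, world axes, zero at the start; "ft_torque": the same for the moment, N m; "finger_gap": opening from 0.0 (shut) to 1.0 (fully open).
Only numpy, scipy, OpenCV 4.12 (cv2) and the standard library are available. Lean on these libraries where they do the work, as an engineer would, in place of code of your own. Each camera call takes 0.05 s, during which the arm holds its last target. There are 200 camera calls.

## Working session

There is one attempt and no reset: what is moved stays moved. The work goes in short steps, Python scripts to look and compute and a tool call to move; the robot and the scene stay as the last step left them, time stands still between calls to the robot, and variables do not carry over. Pictures are saved under pics/ and viewed, about 12 in all and at most 16, crops included, and the job is handed in when it is done.

Besides the shell and the picture viewer there is one more tool, called after "Request:" as a command line: name --pt "numbers of a row" for each row, then --argument value for the rest. drive_tool: Moves the arm, as the interface text tells. Its arguments: {"type":"object","properties":{"increments":{"type":"array","items":{"type":"array","items":{"type":"number"}}},"force":{"type":"number"}},"required":["increments"]}

```bash
ls; mkdir -p pics; python3 - <<'E'
from station import manip
import cv2,numpy as np
for n in ["scene","side","wrist"]:
    im=manip.snapshot(n); cv2.imwrite(f"pics/{n}0.png",im[:,:,::-1])
    c=manip.camera_model(n); print(n,np.round(c["mtx"],1).tolist(),np.round(c["cam_to_world"],3).tolist())
a=cv2.imread("pics/scene0.png");b=cv2.imread("pics/side0.png")
print(manip.sense())
E
```

```text
pics
scene [[382.6, 0.0, 248.5], [0.0, 382.6, 188.6], [0.0, 0.0, 1.0]] [[-0.222, 0.785, -0.578, 1.061], [0.975, 0.182, -0.127, 0.174], [0.006, -0.592, -0.806, 0.819], [0.0, 0.0, 0.0, 1.0]]
side [[487.2, 0.0, 256.2], [0.0, 487.2, 185.3], [0.0, 0.0, 1.0]] [[-0.983, -0.108, 0.151, 0.392], [-0.185, 0.5, -0.846, 0.937], [0.016, -0.859, -0.512, 0.606], [0.0, 0.0, 0.0, 1.0]]
wrist [[277.9, 0.0, 259.7], [0.0, 277.9, 191.3], [0.0, 0.0, 1.0]] [[1.0, 0.001, -0.001, 0.626], [0.0, -0.95, -0.312, 0.079], [-0.001, 0.312, -0.95, 0.373], [0.0, 0.0, 0.0, 1.0]]
{'t': 0.15, 'q': array([-1.78505888e-01,  5.28258791e-01,  1.43361085e+00,  3.25023140e-05,
        1.18139296e+00, -1.78486122e-01]), 'qd': array([ 0.00079035, -0.00198493, -0.00543984,  0.00048642, -0.00077509,
        0.00151167]), 'tau': array([ 1.17890530e-03, -4.42742836e+01, -1.78276026e+01, -2.15643640e-04,
        5.61750654e-03, -9.84718270e-06]), 'tcp_pos': array([6.24454593e-01, 1.33255354e-04, 2.30553715e-01]), 'tool_rot': array([ 7.07117894e-01,  7.07095175e-01, -4.63862053e-04, -6.94435542e-04]), 'force': array([ 0.54264796, -0.0843957 ,  0.48066715]), 'ft_torque': array([-0.01137877,  0.06863406, -0.02652006]), 'finger_gap': 1.003430066952717}
```

View pictures.

View pics/scene0.png

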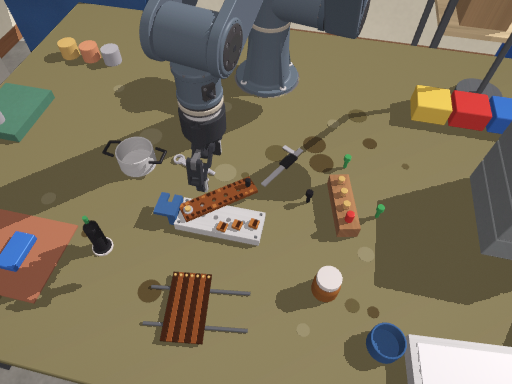

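View pics/side0.png

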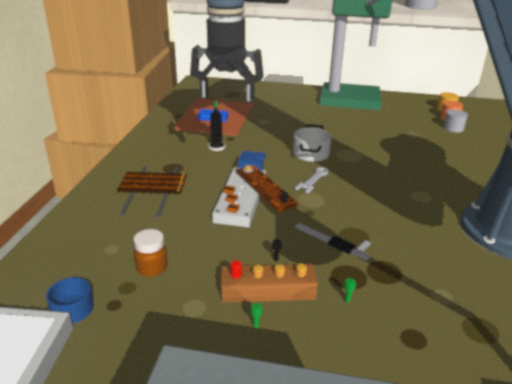

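View pics/wrist0.png

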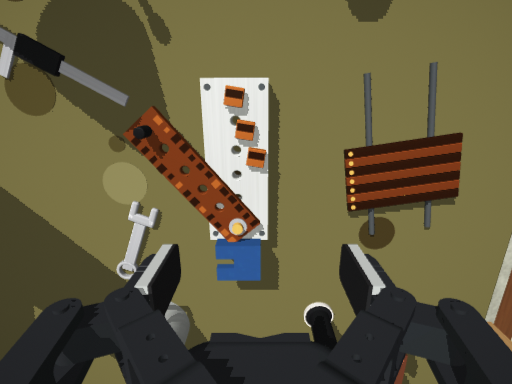

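```bash
cat > h.py <<'E'
from station import manip
import cv2,numpy as np
def shot(n,f):
    c=manip.camera_model(n); im=manip.snapshot(n)[:,:,::-1].copy(); cv2.imwrite(f"pics/{f}.png",im); return im,c
def ray(c,p):
    M=np.array(c["cam_to_world"]); d=M[:3,:3]@np.linalg.inv(c["mtx"])@np.array([p[0],p[1],1.]); return M[:3,3],d
def onz(c,p,z):
    o,d=ray(c,p); return (o+d*(z-o[2])/d[2])[:2]
def tri(c1,p1,c2,p2):
    o1,d1=ray(c1,p1);o2,d2=ray(c2,p2)
    s=np.linalg.lstsq(np.stack([d1,-d2],1),o2-o1,rcond=None)[0]
    a=o1+s[0]*d1;b=o2+s[1]*d2; return (a+b)/2,np.linalg.norm(a-b)
def blobs(im,lo,hi,amin=15,roi=None):
    m=cv2.inRange(cv2.cvtColor(im,cv2.COLOR_BGR2HSV),np.array(lo),np.array(hi))
    if roi: k=np.zeros_like(m);k[roi[1]:roi[3],roi[0]:roi[2]]=255;m&=k
    n,_,s,ce=cv2.connectedComponentsWithStats(m)
    return [(tuple(np.round(ce[i],1)),s[i].tolist()) for i in range(1,n) if s[i][4]>=amin],m
def pose():
    s=manip.sense(); from scipy.spatial.transform import Rotation as R
    return s["tcp_pos"],R.from_quat(s["tool_rot"]).as_matrix(),s
def inc(target,yaw=None):
    """shift in tool axes (cm) from measured pose to world target; yaw: wanted angle of jaw axis from world x -> turn about tool z"""
    p,R,s=pose(); d=R.T@(np.array(target)-p)*100
    print("tcp",np.round(p,4),"shift cm",np.round(d,2),"jaw deg",round(np.degrees(np.arctan2(R[1,1],R[0,1])),2),"z-ax",np.round(R[:,2],3),"gap",round(s["finger_gap"],3))
E
python3 - <<'E'
from h import *
sc=cv2.imread("pics/scene0.png");si=cv2.imread("pics/side0.png");w=cv2.imread("pics/wrist0.png")
cs,cd,cw=[manip.camera_model(n) for n in("scene","side","wrist")]
for nm,im,lo,hi,roi in [("w white",w,(0,0,150),(180,60,255),(190,60,280,250)),("w blue",w,(100,120,60),(130,255,255),(200,220,280,300)),("w nut",w,(18,60,150),(40,255,255),(220,210,255,245)),
 ("w orange",w,(3,150,120),(20,255,255),(200,60,280,180)),("sc pot",sc,(0,0,90),(180,40,255),(105,130,165,180)),("si pot",si,(0,0,90),(180,50,255),(285,120,340,165)),
 ("sc red",sc,(0,180,120),(5,255,255),(320,160,370,240)),("si red",si,(0,180,120),(5,255,255),(215,250,250,290)),("sc bolts",sc,(16,140,150),(35,255,255),(325,160,365,230)),("si bolts",si,(14,140,150),(35,255,255),(240,255,320,285)),("w knob",w,(0,0,0),(180,255,25),(120,110,160,150))]:
    b,_=blobs(im,lo,hi,10,roi); print(nm,b)
E
```

```text
w white [((np.float64(237.1), np.float64(140.1)), [200, 77, 69, 163, 6270]), ((np.float64(236.8), np.float64(223.9)), [229, 218, 18, 16, 105]), ((np.float64(214.1), np.float64(232.9)), [209, 223, 16, 17, 120])]
w blue [((np.float64(238.8), np.float64(259.6)), [215, 239, 46, 42, 1675])]
w nut [((np.float64(237.1), np.float64(228.1)), [232, 222, 11, 13, 111])]
w orange [((np.float64(234.8), np.float64(88.1)), [226, 86, 18, 7, 58]), ((np.float64(233.0), np.float64(101.3)), [224, 96, 19, 11, 154]), ((np.float64(245.0), np.float64(122.0)), [236, 119, 19, 7, 66]), ((np.float64(244.2), np.float64(134.9)), [235, 130, 19, 10, 133]), ((np.float64(257.1), np.float64(150.1)), [249, 147, 17, 7, 67]), ((np.float64(254.9), np.float64(162.4)), [247, 158, 17, 10, 121]), ((np.float64(203.4), np.float64(173.6)), [200, 166, 9, 14, 75]), ((np.float64(213.2), np.float64(177.9)), [209, 175, 9, 5, 23])]
sc pot [((np.float64(135.2), np.float64(156.1)), [115, 136, 41, 41, 1292])]
si pot [((np.float64(311.5), np.float64(143.7)), [294, 127, 37, 35, 1046])]
sc red [((np.float64(348.7), np.float64(216.8)), [345, 211, 9, 12, 73])]
si red [((np.float64(235.7), np.float64(269.0)), [230, 260, 12, 19, 172])]
sc bolts []
si bolts [((np.float64(268.8), np.float64(276.0)), [240, 265, 56, 20, 577]), ((np.float64(303.1), np.float64(274.0)), [297, 264, 21, 21, 198])]
w knob [((np.float64(146.2), np.float64(130.8)), [141, 126, 11, 12, 86])]
```

```bash
python3 - <<'E'
from h import *
cs,cd,cw=[manip.camera_model(n) for n in("scene","side","wrist")]
print("corners",[np.round(onz(cw,p,.025),4).tolist() for p in [(200.5,78),(268.5,78),(269,239),(210,239)]])
print("hole circles jig (w) ",[np.round(onz(cw,p,.025),4).tolist() for p in [(235,119),(236,150),(237,174)]])
print("nut",onz(cw,(237,228),.044),"knob",onz(cw,(146,131),.059))
print("off",[np.round(onz(cw,p,.035),4).tolist() for p in [(234,97),(245,129.5),(256.5,157)]])
print("pot rim sc/si", onz(cs,(135,150),.055),onz(cd,(312,137),.055), tri(cs,(135,150),cd,(312,137)))
print("red",tri(cs,(349,216),cd,(236,269)), onz(cd,(236,263),.066))
print("bolts side top",[np.round(onz(cd,p,.054),3).tolist() for p in [(258,267),(280,267),(302,266)]])
print("wrench w",[np.round(onz(cw,p,.005),3).tolist() for p in [(142,210),(127,268)]])
E
```

```text
corners [[0.5565, 0.1034], [0.6356, 0.1034], [0.6384, -0.1055], [0.5559, -0.1056]]
hole circles jig (w)  [[0.5953, 0.0571], [0.5955, 0.0193], [0.596, -0.0118]]
nut [ 0.5957903  -0.07948718] knob [0.49900877 0.04631261]
off [[0.5957, 0.0823], [0.6078, 0.0456], [0.6214, 0.0124]]
pot rim sc/si [ 0.45685908 -0.269932  ] [ 0.45600938 -0.25340197] (array([ 0.45525322, -0.27137806,  0.04899257]), np.float64(0.005363566030865636))
red (array([0.53687236, 0.30315391, 0.05162482]), np.float64(0.0025752271769703245)) [0.53733159 0.30568583]
bolts side top [[0.501, 0.294], [0.464, 0.287], [0.427, 0.276]]
wrench w [[0.457, -0.07], [0.422, -0.166]]
```

Request:
drive_tool --pt "105 1.2 -0.35 5 0 0 0" --pt "105 1.2 -0.35 10 0 0 0" --pt "105 1.2 -0.35 15 0 0 0" --pt "105 1.2 -0.35 18 0 0 0" --pt "105 1.2 -0.35 19.5 0 0 0" --pt "105 1.2 -0.35 20.1 0 0 0" --pt "105 1.2 -0.35 20.1 0 0 0" --pt "220 1.2 -0.35 20.1 0 0 0" --pt "220 1.2 -0.35 20.1 0 0 0" --pt "220 1.2 -0.35 20.1 0 0 0" --pt "220 1.2 -0.35 20.1 0 0 0" --pt "220 1.2 -0.35 20.1 0 0 0" --pt "220 1.2 -0.35 15 0 0 0" --pt "220 1.2 -0.35 10 0 0 0" --pt "220 1.2 -0.35 8 0 0 0" --force 30

```text
t: 1.65
tcp_pos: [0.6241, 0.0117, 0.1562]
tool_rot: [0.707, 0.707, 0.002, 0.003]
force: [0.0, 0.2, 0.2]
finger_gap: 0.24
```

Request:
drive_tool --pt "220 -3.3 -3.1 0 0 0 0" --pt "220 -6.6 -6.2 0 0 0 0" --pt "220 -10 -9.3 -2 0 0 0" --pt "220 -13.2 -12.4 -4 0 0 0" --pt "220 -13.2 -12.4 -4 0 0 0"

```text
t: 2.15
tcp_pos: [0.4955, -0.1233, 0.1938]
tool_rot: [0.709, 0.705, -0.0, 0.002]
force: [1.1, 0.4, 0.1]
finger_gap: 0.239
```

```bash
python3 - <<'E'
from h import *
inc([.456,-.266,.16]); w,c=shot("wrist","wr1"); print(np.round(c["cam_to_world"],3).tolist())
E
```

```text
tcp [ 0.4955 -0.1233  0.1938] shift cm [-14.28  -3.88   3.41] jaw deg -0.29 z-ax [ 0.002 -0.003 -1.   ] gap 0.239
[[1.0, -0.005, 0.001, 0.497], [-0.005, -0.949, -0.315, -0.044], [0.002, 0.315, -0.949, 0.336], [0.0, 0.0, 0.0, 1.0]]
```

View pics/wr1.png

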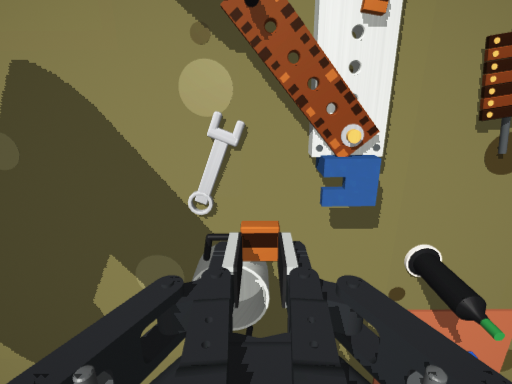

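```bash
python3 - <<'E'
from h import *
c=manip.camera_model("wrist")
for p in [(269,290),(240,329),(194,280),(228,300)]: print(p,onz(c,p,.055))
for p in [(352,135)]: print("nut",onz(c,p,.044))
print("bracket",[np.round(onz(c,p,.046),4).tolist() for p in [(322,157),(380,155),(378,207),(320,206),(321,177),(345,177),(346,188),(321,189)]])
E
```

```text
(269, 290) [ 0.50909017 -0.26063647]
(240, 329) [ 0.47259539 -0.31956536]
(194, 280) [ 0.41991887 -0.24586817]
(228, 300) [ 0.45913094 -0.2748723 ]
nut [ 0.5943573  -0.07800082]
bracket [[0.5643, -0.1005], [0.6253, -0.0987], [0.6308, -0.1575], [0.5657, -0.156], [0.5647, -0.1224], [0.5906, -0.1225], [0.5929, -0.135], [0.5656, -0.136]]
```

Request:
drive_tool --pt "220 -4.5 -1 1.5 0 0 0" --pt "220 -9 -2 3 0 0 0" --pt "220 -14.7 -3.7 4 0 0 0" --pt "220 -14.7 -3.7 8 0 0 0" --pt "220 -14.7 -3.7 12 0 0 0" --pt "220 -14.7 -3.7 12.7 0 0 0" --pt "220 -14.7 -3.7 12.7 0 0 0" --pt "140 -14.7 -3.7 12.7 0 0 0" --pt "140 -14.7 -3.7 12.7 0 0 0" --pt "140 -14.7 -3.7 12.7 0 0 0" --pt "140 -14.7 -3.7 8 0 0 0" --pt "140 -14.7 -3.7 4 0 0 0" --pt "140 -10 -2 0 0 0 0" --pt "140 -5 2 0 0 0 0" --pt "140 -1 4 0 0 0 0" --pt "105 4 8 0 0 0 0" --pt "105 8 10 0 0 0 0"

```text
t: 3.9
tcp_pos: [0.585, -0.0621, 0.1932]
tool_rot: [0.707, 0.707, 0.001, 0.002]
force: [0.9, -0.8, 0.4]
finger_gap: 0.593
```

```bash
python3 - <<'E'
from h import *
w,c=shot("wrist","wr2"); inc([.6078,.0456,.03])
b,_=blobs(w,(3,150,120),(20,255,255),20); 
for x in b: print(x[0],x[1],np.round(onz(c,x[0],.035),4))
E
```

```text
tcp [ 0.5885 -0.0551  0.1933] shift cm [10.    1.84 16.38] jaw deg 0.25 z-ax [ 0.008  0.004 -1.   ] gap 0.59
(np.float64(270.0), np.float64(15.8)) [259, 13, 22, 10, 86] [0.5965 0.092 ]
(np.float64(267.2), np.float64(33.2)) [256, 26, 23, 15, 240] [0.594  0.0774]
(np.float64(212.4), np.float64(126.4)) [135, 40, 158, 169, 5538] [ 0.5368 -0.01  ]
(np.float64(279.3), np.float64(71.6)) [268, 57, 25, 26, 304] [0.6063 0.0435]
(np.float64(453.9), np.float64(106.2)) [395, 93, 117, 27, 1093] [0.7883 0.0105]
(np.float64(453.4), np.float64(128.7)) [395, 116, 117, 27, 1044] [ 0.7928 -0.0124]
(np.float64(453.8), np.float64(150.1)) [395, 138, 117, 26, 998] [ 0.7982 -0.0353]
```

View pics/wr2.png

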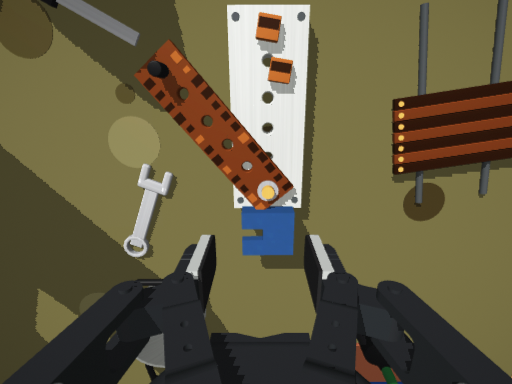

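Request:
drive_tool --pt "105 4 0.5 4 0 0 0" --pt "105 8.6 1.1 8 0 0 0" --pt "105 8.6 1.1 12 0 0 0" --pt "105 8.6 1.1 15 0 0 0" --pt "105 8.6 1.1 16.1 0 0 0" --pt "105 8.6 1.1 16.3 0 0 0" --pt "105 8.6 1.1 16.3 0 0 0" --pt "220 8.6 1.1 16.3 0 0 0" --pt "220 8.6 1.1 16.3 0 0 0" --pt "220 8.6 1.1 16.3 0 0 0" --pt "220 8.6 1.1 16.3 0 0 0" --pt "220 8.6 1.1 16.3 0 0 0" --pt "220 8.6 1.1 12 0 0 0" --pt "220 8.6 1.1 7 0 0 0" --pt "220 8.6 1.1 3 0 0 0" --pt "220 8.6 1.1 3 0 0 0"

```text
t: 5.55
tcp_pos: [0.5985, 0.0218, 0.1674]
tool_rot: [0.707, 0.707, 0.004, 0.005]
force: [0.7, 0.6, -1.1]
finger_gap: 0.138
```

```bash
python3 - <<'E'
from h import *
inc([.459,-.270,.065])
E
```

```text
tcp [0.5985 0.0218 0.1674] shift cm [-29.16 -14.09  10.11] jaw deg 0.02 z-ax [ 0.013 -0.002 -1.   ] gap 0.138
```

```bash
python3 - <<'E'
from h import *
w,c=shot("wrist","wr3"); 
b,_=blobs(w,(3,150,120),(20,255,255),20,(220,0,340,260)); 
for x in b: print(x[0],x[1],np.round(onz(c,x[0],.035),4))
inc([.607,.045,.03])
E
```

```text
(np.float64(254.9), np.float64(109.3)) [244, 106, 22, 12, 92] [0.5968 0.0921]
(np.float64(252.0), np.float64(125.1)) [241, 119, 23, 13, 213] [0.594  0.0775]
(np.float64(266.1), np.float64(148.7)) [256, 145, 22, 8, 106] [0.6078 0.0546]
(np.float64(264.2), np.float64(163.8)) [254, 155, 22, 15, 185] [0.606  0.0393]
(np.float64(227.0), np.float64(227.9)) [220, 209, 20, 46, 487] [ 0.5659 -0.0317]
(np.float64(253.4), np.float64(240.9)) [251, 238, 6, 7, 20] [ 0.5945 -0.0477]
(np.float64(257.3), np.float64(252.7)) [251, 247, 19, 13, 107] [ 0.5988 -0.0626]
tcp [0.5965 0.0221 0.1645] shift cm [ 2.31  0.96 13.46] jaw deg 0.01 z-ax [ 0.007 -0.001 -1.   ] gap 0.135
```

View pics/wr3.png

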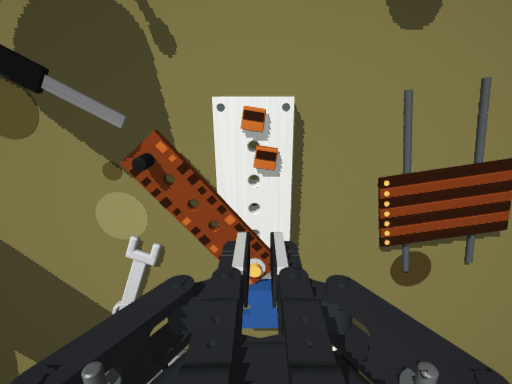

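Request:
drive_tool --pt "105 2.45 1.05 3 0 0 0" --pt "105 2.45 1.05 6 0 0 0" --pt "105 2.45 1.05 9 0 0 0" --pt "105 2.45 1.05 12 0 0 0" --pt "105 2.45 1.05 13.3 0 0 0" --pt "105 2.45 1.05 13.5 0 0 0" --pt "105 2.45 1.05 13.5 0 0 0" --pt "220 2.45 1.05 13.5 0 0 0" --pt "220 2.45 1.05 13.5 0 0 0" --pt "220 2.45 1.05 13.5 0 0 0" --pt "220 2.45 1.05 13.5 0 0 0" --pt "220 2.45 1.05 13.5 0 0 0" --pt "220 2.45 1.05 9 0 0 0" --pt "220 2.45 1.05 4 0 0 0" --pt "220 2.45 1.05 0 0 0 0" --pt "220 2.45 1.05 0 0 0 0"

```text
t: 7.2
tcp_pos: [0.6091, 0.0465, 0.1679]
tool_rot: [0.707, 0.707, 0.004, 0.005]
force: [1.9, -0.7, 0.2]
finger_gap: 0.256
```

```bash
python3 - <<'E'
from h import *
inc([.459,-.270,.065])
E
```

```text
tcp [0.6091 0.0465 0.1679] shift cm [-31.63 -15.16  10.13] jaw deg 0.01 z-ax [ 0.014 -0.001 -1.   ] gap 0.256
```

Request:
drive_tool --pt "220 -4 -2 -1 0 0 0" --pt "220 -8 -4 -1 0 0 0" --pt "220 -12 -6 -1 0 0 0" --pt "220 -16 -8 -1 0 0 0" --pt "220 -20 -10 -1 0 0 0" --pt "220 -24 -12 -1 0 0 0" --pt "220 -28 -13.5 -1 0 0 0" --pt "220 -31.6 -15.1 0 0 0 0" --pt "220 -31.6 -15.1 3 0 0 0" --pt "220 -31.6 -15.1 6 0 0 0" --pt "220 -31.6 -15.1 9 0 0 0" --pt "220 -31.6 -15.1 10 0 0 0" --pt "220 -31.6 -15.1 10 0 0 0" --pt "140 -31.6 -15.1 10 0 0 0" --pt "140 -31.6 -15.1 10 0 0 0" --pt "140 -31.6 -15.1 10 0 0 0" --pt "140 -31.6 -15.1 6 0 0 0" --pt "140 -31.6 -15.1 2 0 0 0" --pt "140 -31.6 -15.1 0 0 0 0"

```text
t: 9.1
tcp_pos: [0.4552, -0.2703, 0.165]
tool_rot: [0.707, 0.707, 0.0, 0.003]
force: [0.3, -0.2, -0.1]
finger_gap: 0.452
```

```bash
python3 - <<'E'
from h import *
inc([.5955,.084,.03])
E
```

```text
tcp [ 0.4552 -0.2703  0.165 ] shift cm [35.48 13.98 13.41] jaw deg 0.02 z-ax [ 0.005 -0.004 -1.   ] gap 0.452
```

Request:
drive_tool --pt "105 4 1.5 -1 0 0 0" --pt "105 8 3 -1 0 0 0" --pt "105 12 4.5 -1 0 0 0" --pt "105 16 6 -1 0 0 0" --pt "105 20 8 -1 0 0 0" --pt "105 24 10 -1 0 0 0" --pt "105 28 11.5 -1 0 0 0" --pt "105 32 12.7 0 0 0 0" --pt "105 32 14 1 0 0 0" --pt "105 32 14 1 0 0 0" --pt "105 32 14 1 0 0 0"

```text
t: 10.2
tcp_pos: [0.5935, 0.0499, 0.1513]
tool_rot: [0.707, 0.707, -0.0, -0.0]
force: [-0.2, 0.4, -0.5]
finger_gap: 0.589
```

```bash
python3 - <<'E'
from h import *
w,c=shot("wrist","wr4"); 
b,_=blobs(w,(3,150,120),(20,255,255),20,(220,0,340,260)); 
for x in b: print(x[0],x[1],np.round(onz(c,x[0],.035),4))
inc([.5955,.084,.03])
E
```

```text
(np.float64(261.6), np.float64(140.9)) [250, 137, 23, 10, 111] [0.5964 0.0928]
(np.float64(258.9), np.float64(157.3)) [248, 150, 23, 14, 209] [0.5939 0.0775]
(np.float64(230.6), np.float64(248.6)) [220, 227, 33, 33, 375] [ 0.564  -0.0198]
tcp [0.5934 0.0496 0.1515] shift cm [ 3.45  0.22 12.15] jaw deg -0.08 z-ax [-0. -0. -1.] gap 0.591
```

Request:
drive_tool --pt "105 3.5 0.2 3 0 0 0" --pt "105 3.5 0.2 7 0 0 0" --pt "105 3.5 0.2 10.5 0 0 0" --pt "105 3.5 0.2 12 0 0 0" --pt "105 3.5 0.2 12.2 0 0 0" --pt "105 3.5 0.2 12.2 0 0 0" --pt "220 3.5 0.2 12.2 0 0 0" --pt "220 3.5 0.2 12.2 0 0 0" --pt "220 3.5 0.2 12.2 0 0 0" --pt "220 3.5 0.2 12.2 0 0 0" --pt "220 3.5 0.2 12.2 0 0 0" --pt "220 3.5 0.2 8 0 0 0" --pt "220 3.5 0.2 4 0 0 0" --pt "220 3.5 0.2 0 0 0 0" --pt "220 3.5 0.2 0 0 0 0" --pt "220 3.5 0.2 0 0 0 0"

```text
t: 11.85
tcp_pos: [0.5963, 0.0859, 0.1528]
tool_rot: [0.707, 0.707, 0.001, 0.001]
force: [0.2, -0.1, -0.7]
finger_gap: 0.246
```

```bash
python3 - <<'E'
from h import *
inc([.459,-.270,.065])
E
```

```text
tcp [0.5963 0.0859 0.1528] shift cm [-35.59 -13.77   8.74] jaw deg 0.01 z-ax [ 0.003 -0.    -1.   ] gap 0.246
```

Request:
drive_tool --pt "220 -4 -2 -2 0 0 0" --pt "220 -8 -4 -2 0 0 0" --pt "220 -12 -6 -2 0 0 0" --pt "220 -16 -8 -2 0 0 0" --pt "220 -20 -9.5 -2 0 0 0" --pt "220 -24 -11 -2 0 0 0" --pt "220 -28 -12.5 -2 0 0 0" --pt "220 -32 -13.7 -2 0 0 0" --pt "220 -35.6 -13.7 0 0 0 0" --pt "220 -35.6 -13.7 3 0 0 0" --pt "220 -35.6 -13.7 6 0 0 0" --pt "220 -35.6 -13.7 8.7 0 0 0" --pt "220 -35.6 -13.7 8.7 0 0 0" --pt "220 -35.6 -13.7 8.7 0 0 0" --pt "140 -35.6 -13.7 8.7 0 0 0" --pt "140 -35.6 -13.7 8.7 0 0 0" --pt "140 -35.6 -13.7 8.7 0 0 0" --pt "140 -35.6 -13.7 5 0 0 0" --pt "140 -35.6 -13.7 1 0 0 0"

```text
t: 13.75
tcp_pos: [0.458, -0.2695, 0.1415]
tool_rot: [0.707, 0.707, -0.0, -0.002]
force: [0.7, -0.5, 0.1]
finger_gap: 0.453
```

Request:
drive_tool --pt "120 4 0.6 -1 0 0 0" --pt "120 8 1.2 -1 0 0 0" --pt "120 12 1.8 -1 0 0 0" --pt "120 16 2.4 -1 0 0 0" --pt "120 16 2.4 -1 0 0 0" --pt "120 16 2.4 -1 0 0 0"

```text
t: 14.35
tcp_pos: [0.4832, -0.1095, 0.1519]
tool_rot: [0.706, 0.708, 0.0, 0.001]
force: [0.1, 0.2, 0.1]
finger_gap: 0.532
```

```bash
python3 - <<'E'
from h import *
s,cs=shot("scene","sc5"); w,c=shot("wrist","wr5")
a=cv2.resize(s[110:260,80:290],None,fx=2.5,fy=2.5,interpolation=cv2.INTER_CUBIC); b=cv2.resize(w[100:384,120:420],(a.shape[0]*300//284,a.shape[0]))
m=np.hstack([a,b[:, :260]]);print(m.shape);cv2.imwrite("pics/v5.png",m)
p,R,st=pose();print(p)
E
```

```text
(375, 785, 3)
[ 0.48331152 -0.11118626  0.15171004]
```

View pics/v5.png

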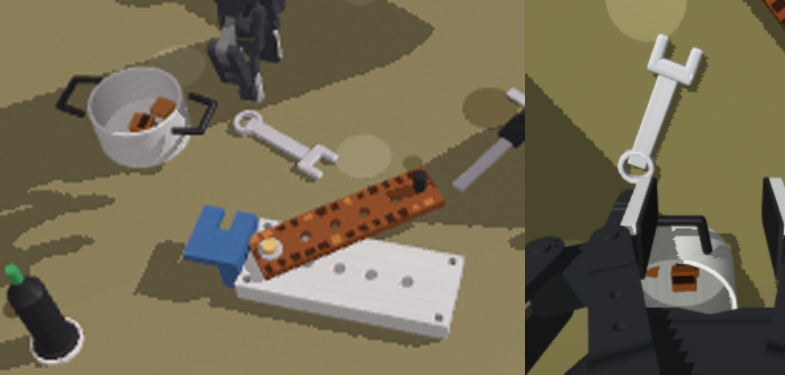

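```bash
python3 - <<'E'
from h import *
# recompute wr4 camera from wr5 relative: camera pose rigid to TCP
c=manip.camera_model("wrist"); p,R,_=pose(); M=np.array(c["cam_to_world"]); T=np.eye(4);T[:3,:3]=R;T[:3,3]=p; X=np.linalg.inv(T)@M
w=cv2.imread("pics/wr4.png"); T4=np.eye(4); 
s=1/np.sqrt(2); T4[:3,:3]=np.array([[0,1,0],[1,0,0],[0,0,-1.]]);T4[:3,3]=[.5934,.0498,.1514]; c4={"mtx":c["mtx"],"cam_to_world":T4@X}
g=cv2.cvtColor(w,cv2.COLOR_BGR2HSV); m=((g[:,:,2]<135)).astype(np.uint8)*255; 
k=np.zeros_like(m);k[100:300,205:320]=255
cn,_=cv2.findContours(m&k,cv2.RETR_LIST,cv2.CHAIN_APPROX_NONE)
for q in cn:
    a=cv2.contourArea(q)
    if 15<a<300: (x,y),r=cv2.minEnclosingCircle(q); mm=cv2.moments(q); print(np.round((x,y,r,a),1),np.round(onz(c4,(x,y),.025),4))
w5=cv2.imread("pics/wr5.png");cv2.imwrite("pics/wr4c.png",cv2.resize(w[90:290,190:340],None,fx=3.5,fy=2.9))
E
```

```text
[241.  280.    4.1  20.5] [ 0.5733 -0.066 ]
[218.6 278.6   5.6  68. ] [ 0.5479 -0.0641]
[240.  272.5   4.   25. ] [ 0.5724 -0.056 ]
[221.  260.    4.1  21.5] [ 0.5517 -0.0399]
[235. 250.   7. 102.] [ 0.5676 -0.0273]
[259.5 237.    4.9  39.5] [ 0.5944 -0.0115]
[260.  210.    5.4  54. ] [0.5949 0.0198]
[259.8 176.2   5.6  72.5] [0.5947 0.0563]
[261.4 147.5  11.9 190.5] [0.5962 0.085 ]
[293.5 138.    3.6  34. ] [0.627  0.0941]
[226.7 138.2   3.9  37.5] [0.563  0.0939]
```

View pics/wr4c.png

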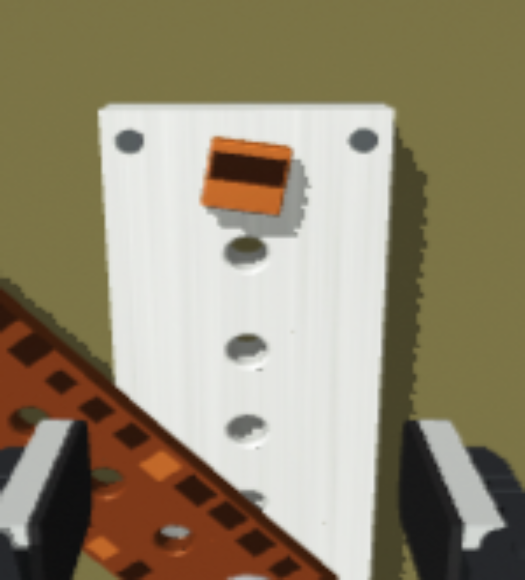

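Request:
drive_tool --pt "120 4 0.5 0 0 0 0" --pt "120 8 1 0 0 0 0" --pt "120 12 1.5 0 0 0 0" --pt "120 15.9 1.5 1 0 0 0" --pt "120 15.9 1.5 4 0 0 0" --pt "120 15.9 1.5 7 0 0 0" --pt "120 15.9 1.5 9.5 0 0 0" --pt "120 15.9 1.5 10.9 0 0 0" --pt "120 15.9 1.5 10.9 0 0 0" --pt "120 15.9 1.5 10.9 0 0 0" --pt "235 15.9 1.5 10.9 0 0 0" --pt "235 15.9 1.5 10.9 0 0 0" --pt "235 15.9 1.5 10.9 0 0 0" --pt "235 15.9 1.5 10.9 0 0 0" --pt "235 15.9 1.5 10.9 0 0 0" --force 20

```text
t: 15.95
tcp_pos: [0.4977, 0.0491, 0.0429]
tool_rot: [0.707, 0.707, 0.0, 0.0]
force: [-2.9, 2.5, 5.7]
finger_gap: 0.149
```

```bash
python3 - <<'E'
from h import *
inc([.595,.084,.042]); print(manip.sense()["force"])
cs=manip.camera_model("scene"); print([np.round(onz(cs,p,.025),4).tolist() for p in [(216,217.2),(228.4,219.6),(242.8,222.8)]])
w,c=shot("wrist","wr6")
E
```

```text
tcp [0.4977 0.0491 0.0429] shift cm [3.49 9.74 0.1 ] jaw deg 0.0 z-ax [ 0.  0. -1.] gap 0.149
[-2.88477433  2.50611329  5.66655012]
[[0.5939, -0.0093], [0.5937, 0.0219], [0.5947, 0.0581]]
```

View pics/wr6.png

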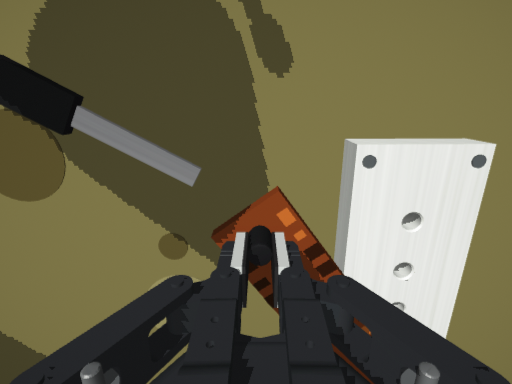

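Request:
drive_tool --pt "235 0 0 -0.2 0 0 0" --pt "235 0.62 0.92 -0.2 0 0 0" --pt "235 1.12 1.77 -0.2 0 0 0" --pt "235 1.64 2.79 -0.2 0 0 0" --pt "235 2.08 3.85 -0.2 0 0 0" --pt "235 2.44 4.94 -0.2 0 0 0" --pt "235 2.73 6.05 -0.2 0 0 0" --pt "235 2.95 7.18 -0.2 0 0 0" --pt "235 3.08 8.32 -0.2 0 0 0" --pt "235 3.12 9.14 -0.2 0 0 0" --pt "235 3.13 9.63 -0.2 0 0 0" --pt "235 3.13 9.63 -0.2 0 0 0" --pt "235 3.13 9.63 -0.2 0 0 0"

```text
t: 17.3
tcp_pos: [0.5949, 0.0805, 0.0441]
tool_rot: [0.707, 0.707, 0.001, 0.0]
force: [0.1, 5.0, -12.5]
finger_gap: 0.146
```

```bash
python3 - <<'E'
from h import *
inc([.594,.084,.042]); print(manip.sense()["force"])
E
```

```text
tcp [0.5949 0.0805 0.0441] shift cm [ 0.35 -0.09  0.21] jaw deg -0.02 z-ax [ 0.001  0.001 -1.   ] gap 0.146
[  0.10970584   4.99014201 -12.47880999]
```

Request:
drive_tool --pt "235 0 0 0 0 0 0" --pt "150 0 0 0 0 0 0" --pt "150 0 0 0 0 0 0" --pt "150 0 0 0 0 0 0" --pt "150 0 0 -4 0 0 0" --pt "150 0 0 -8 0 0 0" --pt "150 -3 0 -11 0 0 0" --pt "150 -6 0 -13 0 0 0" --pt "150 -6 0 -13 0 0 0" --pt "150 -6 0 -13 0 0 0" --pt "150 -6 0 -13 0 0 0"

```text
t: 18.4
tcp_pos: [0.5934, 0.0205, 0.1737]
tool_rot: [0.707, 0.707, -0.0, -0.001]
force: [-0.2, 0.2, -0.4]
finger_gap: 0.415
```

```bash
python3 - <<'E'
from h import *
inc([.537,.303,.2]); w,c=shot("wrist","wr7"); np.save("c7.npy",c["cam_to_world"]); cv2.imwrite("pics/wr7c.png",cv2.resize(w[80:300,180:340],None,fx=2.7,fy=2.7,interpolation=cv2.INTER_CUBIC))
E
```

```text
tcp [0.5934 0.0205 0.1737] shift cm [28.25 -5.64 -2.61] jaw deg 0.0 z-ax [-0.001  0.    -1.   ] gap 0.415
```

View pics/wr7c.png

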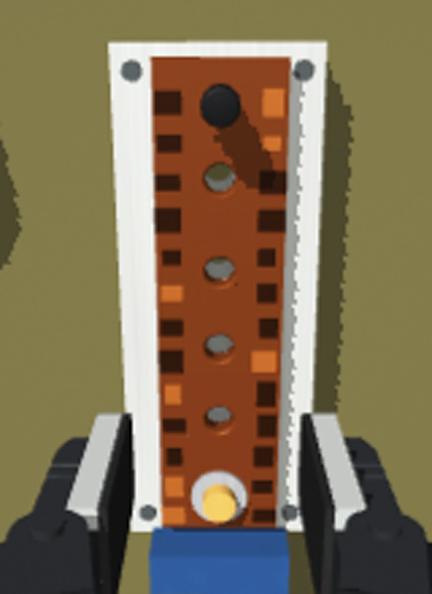

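Request:
drive_tool --pt "130 4 -2 -2 0 0 0" --pt "130 8 -4 -3 0 0 0" --pt "130 12 -6 -3 0 0 0" --pt "130 16 -8 -3 0 0 0" --pt "130 19 -9.5 -3 0 0 0" --pt "130 19 -10 -3 0 0 0" --pt "130 19 -10 -3 0 0 0" --pt "130 19 -10 -3 0 0 0"

```text
t: 19.25
tcp_pos: [0.4943, 0.2098, 0.2037]
tool_rot: [0.707, 0.707, -0.0, 0.0]
force: [-0.5, 0.6, -0.1]
finger_gap: 0.488
```

```bash
python3 - <<'E'
from h import *
c7={"mtx":manip.camera_model("wrist")["mtx"],"cam_to_world":np.load("c7.npy")}
print("holes",[np.round(onz(c7,p,.035),4).tolist() for p in [(261.1,145.6),(261.1,179.3),(261.1,207.8),(261,234)]])
inc([.537,.303,.2]); w,c=shot("wrist","wr8"); np.save("c8.npy",c["cam_to_world"])
for nm,lo,hi,z in [("red",(0,180,100),(4,255,255),.066),("bolt",(17,120,150),(35,255,255),.054)]:
    for x in blobs(w,lo,hi,30)[0]: print(nm,x[0],x[1],np.round(onz(c,x[0],z),4))
E
```

```text
holes [[0.5958, 0.0557], [0.5959, 0.0204], [0.596, -0.0118], [0.5959, -0.0434]]
tcp [0.4943 0.2098 0.2037] shift cm [9.32 4.27 0.37] jaw deg 0.02 z-ax [-0.    -0.001 -1.   ] gap 0.488
red (np.float64(304.1), np.float64(85.2)) [293, 74, 23, 23, 394] [0.5373 0.3019]
bolt (np.float64(266.1), np.float64(95.0)) [258, 86, 17, 19, 257] [0.5018 0.2933]
bolt (np.float64(229.7), np.float64(104.7)) [222, 96, 17, 18, 246] [0.4653 0.2841]
bolt (np.float64(193.8), np.float64(114.3)) [185, 106, 18, 18, 244] [0.4286 0.2748]
```

View pics/wr8.png

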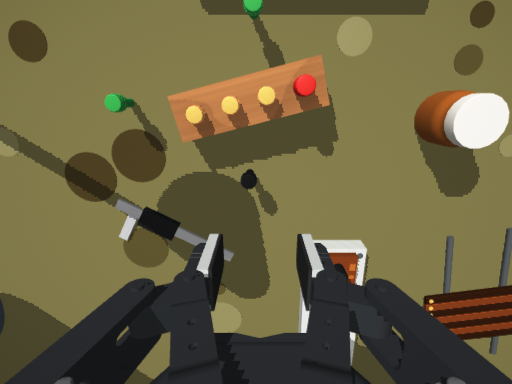

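Request:
drive_tool --pt "130 1 0.5 0 0 0 0.147" --pt "130 2 1 1 0 0 0.294" --pt "130 3 1.5 2 0 0 0.442" --pt "130 4 2 4 0 0 0.589" --pt "130 5 2.5 6 0 0 0.736" --pt "130 6 3 7 0 0 0.883" --pt "130 7 3.5 8 0 0 1.03" --pt "130 8 4 9 0 0 1.178" --pt "130 9.25 4.2 10 0 0 1.325" --pt "130 9.25 4.2 10 0 0 1.325" --pt "130 9.25 4.2 10 0 0 1.325" --pt "130 9.25 4.2 10 0 0 1.325"

```text
t: 20.5
tcp_pos: [0.5366, 0.3016, 0.1045]
tool_rot: [0.992, 0.123, 0.0, 0.0]
force: [-0.2, -0.6, -0.4]
finger_gap: 0.495
```

```bash
python3 - <<'E'
from h import *
inc([.536,.302,.042]); w,c=shot("wrist","wr9"); print(np.round(c["cam_to_world"],3)[:3,3])
for nm,lo,hi,z in [("red",(0,180,100),(4,255,255),.066),("bolt",(17,120,150),(35,255,255),.054)]:
    for x in blobs(w,lo,hi,30)[0]: print(nm,x[0],x[1],np.round(onz(c,x[0],z),4))
E
```

```text
tcp [0.5366 0.3016 0.1045] shift cm [-0.05 -0.05  6.25] jaw deg -75.86 z-ax [ 0. -0. -1.] gap 0.495
[0.615 0.32  0.247]
red (np.float64(257.5), np.float64(210.4)) [244, 193, 27, 36, 762] [0.5437 0.3035]
bolt (np.float64(257.3), np.float64(254.2)) [247, 244, 22, 21, 357] [0.5027 0.2935]
bolt (np.float64(257.2), np.float64(294.1)) [247, 285, 22, 19, 311] [0.4661 0.2844]
bolt (np.float64(257.3), np.float64(329.7)) [248, 321, 20, 17, 257] [0.4299 0.2753]
```

Request:
drive_tool --pt "130 0.15 0 3 0 0 0" --pt "130 0.15 0 5.5 0 0 0" --pt "130 0.15 0 6.2 0 0 0" --pt "130 0.15 0 6.2 0 0 0" --pt "130 0.15 0 6.2 0 0 0" --pt "230 0.15 0 6.2 0 0 0" --pt "230 0.15 0 6.2 0 0 0" --pt "230 0.15 0 6.2 0 0 0" --pt "230 0.15 0 6.2 0 0 0" --pt "230 0.15 0 6.2 0 0 0" --pt "230 0.15 0 3 0 0 0" --pt "230 0.15 0 0 0 0 0" --pt "230 0.15 0 -3 0 0 0" --pt "230 0.15 0 -3 0 0 0" --pt "230 0.15 0 -3 0 0 0" --force 60

```text
t: 22.05
tcp_pos: [0.5377, 0.3031, 0.1349]
tool_rot: [0.992, 0.123, 0.001, -0.0]
force: [0.0, 0.8, -1.0]
finger_gap: 0.212
```

```bash
python3 - <<'E'
from h import *
inc([.594,.056,.13]); w,c=shot("wrist","wr9b"); cv2.imwrite("pics/wr9bc.png",cv2.resize(w[150:320,180:340],None,fx=2.5,fy=2.5))
E
```

```text
tcp [0.5377 0.3031 0.1349] shift cm [-0.56 25.34  0.49] jaw deg -75.91 z-ax [ 0.001  0.001 -1.   ] gap 0.212
```

View pics/wr9bc.png

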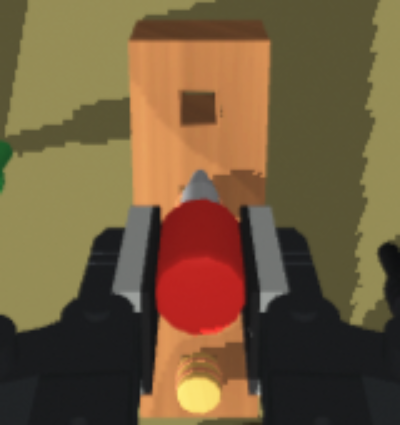

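```bash
python3 - <<'E'
from h import *
c=manip.camera_model("wrist"); p,R,_=pose()
for q,z in [((260.4,266.5),.159),((260.4,219),.098),((259,173+20),.038)]:
    a=onz(c,q,z); print(z,np.round(a,4),"tool cm",np.round(R.T@(np.r_[a,z]-p)*100,2))
E
```

```text
0.159 [0.541  0.3019] tool cm [ 0.38  0.18 -2.52]
0.098 [0.5392 0.3013] tool cm [0.2  0.2  3.58]
0.038 [0.538  0.3021] tool cm [0.1  0.09 9.58]
```

Request:
drive_tool --pt "230 -0.1 2.8 -1 0 0 -0.147" --pt "230 -0.1 5.6 -1 0 0 -0.294" --pt "230 -0.2 8.5 -1 0 0 -0.442" --pt "230 -0.3 11.3 -1 0 0 -0.589" --pt "230 -0.3 14.2 -1 0 0 -0.736" --pt "230 -0.4 17 -1 0 0 -0.883" --pt "230 -0.5 20 -1 0 0 -1.03" --pt "230 -0.5 23 0 0 0 -1.178" --pt "230 -0.6 25.5 1.5 0 0 -1.325" --pt "230 -0.6 25.5 3 0 0 -1.325" --pt "230 -0.6 25.5 4 0 0 -1.325" --pt "230 -0.6 25.5 4 0 0 -1.325" --pt "230 -0.6 25.5 4 0 0 -1.325"

```text
t: 23.4
tcp_pos: [0.5932, 0.0548, 0.0935]
tool_rot: [0.707, 0.707, -0.001, -0.001]
force: [0.1, -0.3, -1.2]
finger_gap: 0.208
```

```bash
python3 - <<'E'
from h import *
inc([.594,.054,.039]); w,c=shot("wrist","wr10"); cv2.imwrite("pics/wr10c.png",cv2.resize(w[120:320,180:340],None,fx=2.9,fy=2.9))
E
```

```text
tcp [0.5932 0.0548 0.0935] shift cm [-0.08  0.09  5.45] jaw deg 0.04 z-ax [-0.002  0.    -1.   ] gap 0.208
```

View pics/wr10c.png

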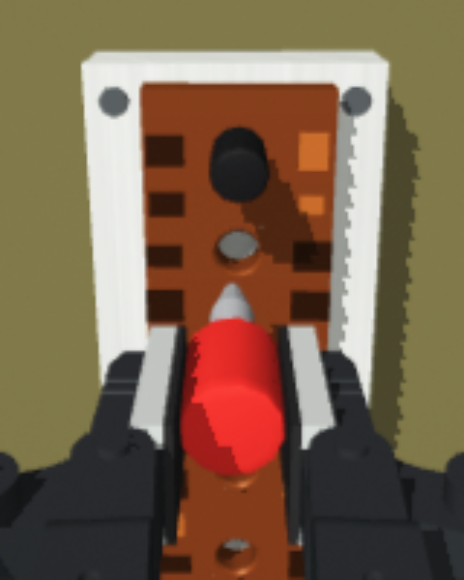

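```bash
python3 - <<'E'
from h import *
c=manip.camera_model("wrist"); print("tip",onz(c,(260,218.6),.0565),"hole",onz(c,(262.1,204.5),.035),"top",onz(c,(260,120+420/2.9),.1175))
E
```

```text
tip [0.59505558 0.05431258] hole [0.5967102  0.05672734] top [0.59497402 0.05637382]
```

Request:
drive_tool --pt "230 0.17 0.16 0 0 0 0" --pt "230 0.17 0.16 1 0 0 0" --pt "230 0.17 0.16 2 0 0 0" --pt "230 0.17 0.16 2.6 0 0 0" --pt "230 0.17 0.16 3.1 0 0 0" --pt "230 0.17 0.16 3.5 0 0 0" --pt "230 0.17 0.16 3.5 0 0 0"

```text
t: 24.15
tcp_pos: [0.5949, 0.056, 0.0584]
tool_rot: [0.707, 0.707, -0.0, -0.001]
force: [0.4, 0.9, -0.7]
finger_gap: 0.213
```

Request:
drive_tool --pt "230 0 0 0.4 0 0 0" --pt "230 0 0 0.8 0 0 0" --pt "230 0 0 1.2 0 0 0" --pt "230 0 0 1.6 0 0 0" --pt "230 0 0 1.9 0 0 0" --pt "230 0 0 1.9 0 0 0"

```text
t: 24.75
tcp_pos: [0.595, 0.0561, 0.0408]
tool_rot: [0.707, 0.707, -0.0, -0.0]
force: [-2.6, 2.9, 6.0]
finger_gap: 0.209
```

Request:
drive_tool --pt "230 0 0 0.2 0 0 0" --pt "230 0 0 0.4 0 0 0" --pt "230 0 0 0.4 0 0 0"

```text
t: 25.05
tcp_pos: [0.5952, 0.0561, 0.0405]
tool_rot: [0.707, 0.707, 0.0, 0.0]
force: [-8.2, 2.1, 28.5]
finger_gap: 0.212
```

Request:
drive_tool --pt "230 0 0 -0.1 0 0 0" --pt "150 0 0 -0.1 0 0 0" --pt "150 0 0 -0.1 0 0 0" --pt "150 0 0 -0.1 0 0 0" --pt "150 0 0 -4 0 0 0" --pt "150 0 0 -8 0 0 0" --pt "150 -3 0 -11 0 0 0" --pt "150 -4 0 -12 0 0 0" --pt "150 -4 0 -12 0 0 0" --pt "150 -4 0 -12 0 0 0"

```text
t: 26.05
tcp_pos: [0.5943, 0.0161, 0.1547]
tool_rot: [0.707, 0.707, -0.001, -0.001]
force: [-0.6, 0.6, -0.5]
finger_gap: 0.413
```

```bash
python3 - <<'E'
from h import *
w,c=shot("wrist","wr11"); cv2.imwrite("pics/wr11c.png",cv2.resize(w[80:300,180:340],None,fx=2.7,fy=2.7,interpolation=cv2.INTER_CUBIC)); inc([.502,.2934,.13])
E
```

```text
tcp [0.5939 0.0165 0.1542] shift cm [27.68 -9.19  2.48] jaw deg -0.02 z-ax [-0.004  0.001 -1.   ] gap 0.411
```

View pics/wr11c.png

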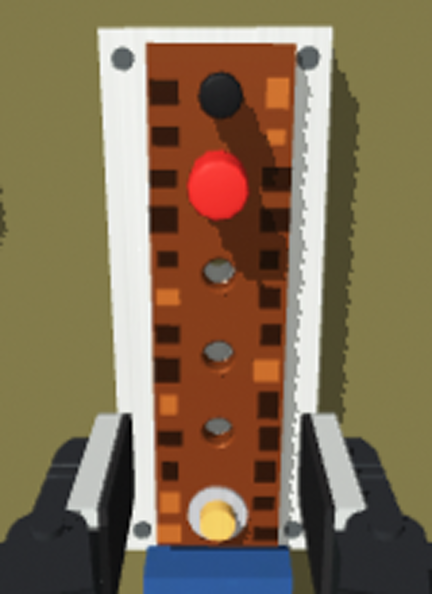

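Request:
drive_tool --pt "150 2.8 -1 -1 0 0 0.147" --pt "150 5.6 -2 -1 0 0 0.294" --pt "150 8.4 -3 -1 0 0 0.442" --pt "150 11.2 -4 -1 0 0 0.589" --pt "150 14 -5 -1 0 0 0.736" --pt "150 17 -6 0 0 0 0.883" --pt "150 20 -7 1 0 0 1.03" --pt "150 23 -8 2 0 0 1.178" --pt "150 26 -9 3 0 0 1.325" --pt "150 27.7 -9.3 5 0 0 1.325" --pt "150 27.7 -9.3 5 0 0 1.325" --pt "150 27.7 -9.3 5 0 0 1.325"

```text
t: 27.3
tcp_pos: [0.5007, 0.2931, 0.1044]
tool_rot: [0.992, 0.124, -0.002, 0.001]
force: [0.4, -0.1, -0.3]
finger_gap: 0.412
```

```bash
python3 - <<'E'
from h import *
inc([.5008,.2938,.0425]); w,c=shot("wrist","wr12"); p,R,_=pose()
for x in blobs(w,(17,120,150),(35,255,255),30)[0]: a=onz(c,x[0],.054); print(x[0],x[1][:4],np.round(a,4),"tool cm",np.round(R.T@(np.r_[a,.054]-p)*100,2))
E
```

```text
tcp [0.5007 0.2931 0.1044] shift cm [ 0.05 -0.07  6.19] jaw deg -75.8 z-ax [-0.004 -0.002 -1.   ] gap 0.412
(np.float64(258.0), np.float64(210.9)) [247, 200, 23, 23] [0.5027 0.2933] tool cm [ 0.11 -0.04  5.13]
(np.float64(257.8), np.float64(255.2)) [247, 245, 23, 21] [0.4659 0.2842] tool cm [-3.67 -0.06  5.14]
(np.float64(257.7), np.float64(294.8)) [248, 285, 21, 20] [0.4293 0.2751] tool cm [-7.44 -0.07  5.15]
(np.float64(248.5), np.float64(307.0)) [231, 306, 36, 2] [0.4153 0.2797] tool cm [-8.69 -0.85  5.15]
```

Request:
drive_tool --pt "150 0.05 -0.1 3 0 0 0" --pt "150 0.05 -0.1 5.5 0 0 0" --pt "150 0.05 -0.1 6.2 0 0 0" --pt "150 0.05 -0.1 6.2 0 0 0" --pt "150 0.05 -0.1 6.2 0 0 0" --pt "235 0.05 -0.1 6.2 0 0 0" --pt "235 0.05 -0.1 6.2 0 0 0" --pt "235 0.05 -0.1 6.2 0 0 0" --pt "235 0.05 -0.1 6.2 0 0 0" --pt "235 0.05 -0.1 3 0 0 0" --pt "235 0.05 -0.1 0 0 0 0" --pt "235 0.05 -0.1 -3 0 0 0" --pt "235 0.05 -0.1 -3 0 0 0" --pt "235 0.05 -0.1 -3 0 0 0"

```text
t: 28.75
tcp_pos: [0.5028, 0.2941, 0.137]
tool_rot: [0.992, 0.123, 0.001, -0.0]
force: [-0.5, -0.3, -0.9]
finger_gap: 0.167
```

```bash
python3 - <<'E'
from h import *
inc([.5945,.0201,.09])
E
```

```text
tcp [0.5028 0.2941 0.137 ] shift cm [ 2.22 28.81  4.7 ] jaw deg -75.91 z-ax [ 0.002  0.001 -1.   ] gap 0.167
```

```bash
python3 - <<'E'
from h import *
w,c=shot("wrist","wr13"); p,R,_=pose()
for x in blobs(w,(15,100,100),(35,255,255),30,(200,150,320,384))[0]: a=onz(c,x[0],.149); print(x[0],x[1],"tool cm",np.round(R.T@(np.r_[a,.149]-p)*100,2))
cv2.imwrite("pics/wr13c.png",cv2.resize(w[150:350,180:340],None,fx=2.7,fy=2.7,interpolation=cv2.INTER_CUBIC))
E
```

```text
(np.float64(211.4), np.float64(154.7)) [200, 150, 32, 16, 271] tool cm [ 5.72 -2.16 -1.31]
(np.float64(286.9), np.float64(184.3)) [286, 150, 3, 71, 86] tool cm [ 4.25  1.47 -1.31]
(np.float64(214.5), np.float64(217.6)) [200, 163, 34, 118, 2872] tool cm [ 2.48 -2.17 -1.31]
(np.float64(259.7), np.float64(227.2)) [251, 219, 21, 19, 207] tool cm [ 1.94  0.14 -1.31]
(np.float64(260.2), np.float64(237.8)) [248, 236, 24, 6, 47] tool cm [ 1.33  0.16 -1.31]
(np.float64(259.4), np.float64(260.4)) [247, 241, 26, 43, 916] tool cm [-0.03  0.12 -1.31]
(np.float64(312.4), np.float64(265.9)) [304, 256, 16, 23, 221] tool cm [-0.37  3.   -1.31]
(np.float64(255.9), np.float64(291.0)) [245, 287, 29, 12, 209] tool cm [-1.99 -0.08 -1.31]
(np.float64(250.8), np.float64(321.1)) [239, 302, 32, 36, 677] tool cm [-4.09 -0.38 -1.31]
```

View pics/wr13c.png

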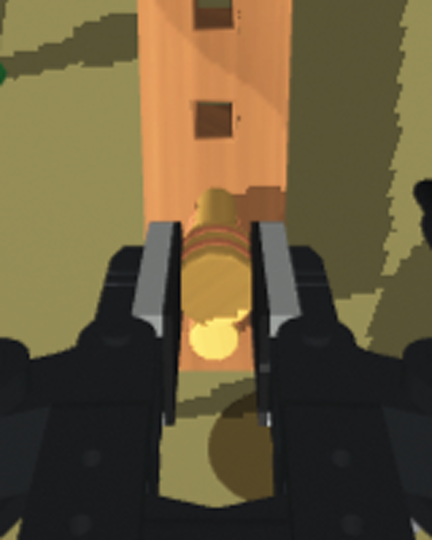

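Request:
drive_tool --pt "235 0.2 2.8 -1 0 0 -0.147" --pt "235 0.4 5.6 -1 0 0 -0.294" --pt "235 0.7 8.5 -1 0 0 -0.442" --pt "235 0.9 11.3 -1 0 0 -0.589" --pt "235 1.2 14.2 -1 0 0 -0.736" --pt "235 1.4 17 -1 0 0 -0.883" --pt "235 1.7 20 -1 0 0 -1.03" --pt "235 1.9 23 0 0 0 -1.178" --pt "235 2.1 26 1.5 0 0 -1.325" --pt "235 2.25 28.7 3 0 0 -1.325" --pt "235 2.25 28.7 5 0 0 -1.325" --pt "235 2.25 28.7 5 0 0 -1.325" --pt "235 2.25 28.7 5 0 0 -1.325"

```text
t: 30.1
tcp_pos: [0.5928, 0.0214, 0.0848]
tool_rot: [0.707, 0.707, -0.001, -0.002]
force: [0.7, 0.1, -0.0]
finger_gap: 0.171
```

```bash
python3 - <<'E'
from h import *
inc([.5945,.0216,.04]); w,c=shot("wrist","wr14"); p,R,_=pose()
T=(p[2]-.0045-.030)
# hole_c in the camera frame & pin head; shank tip blob
for x in blobs(w,(15,100,100),(35,255,255),20,(235,150,290,300))[0]: print(x)
for x in blobs(w,(0,180,100),(4,255,255),100,(200,50,320,250))[0]: print("red",x)
# projected expectations of the tip (if at tcp xy) and hole at (.5945,.0201,.035)
M=np.linalg.inv(c["cam_to_world"]);
for q in ([p[0],p[1],T],[.5945,.0201,.035],[p[0],p[1],p[2]+.0115],[.5945,.056,.063]):
    v=c["mtx"]@(M@np.r_[q,1])[:3]; print(np.round(v[:2]/v[2],1))
E
```

```text
tcp [0.5928 0.0214 0.0848] shift cm [0.01 0.18 4.48] jaw deg -0.0 z-ax [-0.004  0.001 -1.   ] gap 0.171
((np.float64(259.3), np.float64(227.1)), [249, 219, 20, 18, 197])
((np.float64(259.4), np.float64(237.7)), [248, 235, 24, 7, 58])
((np.float64(259.8), np.float64(255.3)), [247, 240, 27, 31, 706])
red ((np.float64(262.7), np.float64(174.1)), [247, 156, 32, 37, 934])
[259.3 220.1]
[260.6 213. ]
[258.9 255.4]
[260.6 176.4]
```

Request:
drive_tool --pt "235 -0.08 0.18 0 0 0 0" --pt "235 -0.08 0.18 1 0 0 0" --pt "235 -0.08 0.18 1.6 0 0 0" --pt "235 -0.08 0.18 2.2 0 0 0" --pt "235 -0.08 0.18 2.6 0 0 0" --pt "235 -0.08 0.18 2.6 0 0 0"

```text
t: 30.75
tcp_pos: [0.5953, 0.0208, 0.0592]
tool_rot: [0.707, 0.707, -0.0, -0.001]
force: [-0.3, 2.0, -1.5]
finger_gap: 0.167
```

Request:
drive_tool --pt "235 0 0 0.5 0 0 0" --pt "235 0 0 1 0 0 0" --pt "235 0 0 1.5 0 0 0" --pt "235 0 0 1.9 0 0 0" --pt "235 0 0 2.2 0 0 0" --pt "235 0 0 2.2 0 0 0"

```text
t: 31.35
tcp_pos: [0.5955, 0.0215, 0.0424]
tool_rot: [0.707, 0.707, 0.0, -0.001]
force: [-8.3, 7.1, 30.5]
finger_gap: 0.169
```

Request:
drive_tool --pt "235 0.05 -0.1 -0.3 0 0 0" --pt "235 0.05 -0.1 -0.3 0 0 0" --pt "235 0.05 -0.1 -0.1 0 0 0" --pt "235 0.05 -0.1 0.1 0 0 0" --pt "235 0.05 -0.1 0.1 0 0 0"

```text
t: 31.85
tcp_pos: [0.5954, 0.0217, 0.0423]
tool_rot: [0.707, 0.707, 0.001, 0.0]
force: [-9.6, 7.0, 35.4]
finger_gap: 0.169
```

Request:
drive_tool --pt "235 0 0 -0.2 0 0 0" --pt "170 0 0 -0.2 0 0 0" --pt "170 0 0 -0.2 0 0 0" --pt "170 0 0 -0.2 0 0 0" --pt "170 0 0 -2 0 0 0" --pt "255 0 0 -2.5 0 0 0" --pt "255 0 0 -2.5 0 0 0" --pt "255 0 0 -2.5 0 0 0" --pt "255 0 0 -2.5 0 0 0" --pt "255 0 0 -1.8 0 0 0" --pt "255 0 0 -1.2 0 0 0" --pt "255 0 0 -1.0 0 0 0" --pt "255 0 0 -1.0 0 0 0"

```text
t: 33.15
tcp_pos: [0.5957, 0.0207, 0.0507]
tool_rot: [0.707, 0.707, 0.0, 0.001]
force: [-5.2, 0.4, 25.0]
finger_gap: -0.002
```

Request:
drive_tool --pt "255 0 0 -5 0 0 0" --pt "150 0 0 -10 0 0 0" --pt "150 2.8 -1.4 -11 0 0 0.147" --pt "150 5.6 -2.8 -11 0 0 0.294" --pt "150 8.4 -4.2 -11 0 0 0.442" --pt "150 11.2 -5.6 -11 0 0 0.589" --pt "150 14 -7 -11 0 0 0.736" --pt "150 17 -8.4 -10 0 0 0.883" --pt "150 20 -9.8 -9 0 0 1.03" --pt "150 23 -11.2 -8 0 0 1.178" --pt "150 25 -12.5 -7 0 0 1.325" --pt "150 26.4 -12.9 -5.5 0 0 1.325" --pt "150 26.4 -12.9 -5.5 0 0 1.325" --pt "150 26.4 -12.9 -5.5 0 0 1.325"

```text
t: 34.55
tcp_pos: [0.4664, 0.2844, 0.1015]
tool_rot: [0.992, 0.124, -0.0, 0.0]
force: [0.4, -1.0, 0.0]
finger_gap: 0.415
```

```bash
python3 - <<'E'
from h import *
inc([.4659,.2848,.0425]); w,c=shot("wrist","wr15"); p,R,_=pose()
for x in blobs(w,(17,120,150),(35,255,255),100,(200,150,320,384))[0]: a=onz(c,x[0],.054); print(x[0],x[1][:4],np.round(a,4),"tool cm",np.round(R.T@(np.r_[a,.054]-p)*100,2))
E
```

```text
tcp [0.4664 0.2844 0.1015] shift cm [-0.03 -0.06  5.9 ] jaw deg -75.77 z-ax [-0.001 -0.001 -1.   ] gap 0.415
(np.float64(258.0), np.float64(215.8)) [246, 205, 25, 23] [0.4658 0.284 ] tool cm [-0.12 -0.01  4.8 ]
(np.float64(257.7), np.float64(260.3)) [247, 250, 22, 21] [0.4291 0.275 ] tool cm [-3.9  -0.04  4.8 ]
```

Request:
drive_tool --pt "150 -0.05 -0.15 3 0 0 0" --pt "150 -0.05 -0.15 5.2 0 0 0" --pt "150 -0.05 -0.15 5.9 0 0 0" --pt "150 -0.05 -0.15 5.9 0 0 0" --pt "150 -0.05 -0.15 5.9 0 0 0" --pt "235 -0.05 -0.15 5.9 0 0 0" --pt "235 -0.05 -0.15 5.9 0 0 0" --pt "235 -0.05 -0.15 5.9 0 0 0" --pt "235 -0.05 -0.15 5.9 0 0 0" --pt "235 -0.05 -0.15 3 0 0 0" --pt "235 -0.05 -0.15 0 0 0 0" --pt "235 -0.05 -0.15 -3.5 0 0 0" --pt "235 -0.05 -0.15 -3.5 0 0 0" --pt "235 -0.05 -0.15 -3.5 0 0 0"

```text
t: 36.0
tcp_pos: [0.4655, 0.2863, 0.1382]
tool_rot: [0.992, 0.123, 0.001, -0.0]
force: [-0.2, -0.3, -0.3]
finger_gap: 0.172
```

```bash
python3 - <<'E'
from h import *
inc([.5947,-.0115,.085])
E
```

```text
tcp [0.4655 0.2863 0.1382] shift cm [ 5.27 32.03  5.32] jaw deg -75.9 z-ax [ 0.002  0.001 -1.   ] gap 0.172
```

Request:
drive_tool --pt "235 0.5 3.2 -1 0 0 -0.147" --pt "235 1 6.4 -1 0 0 -0.294" --pt "235 1.6 9.6 -1 0 0 -0.442" --pt "235 2.1 12.8 -1 0 0 -0.589" --pt "235 2.6 16 -1 0 0 -0.736" --pt "235 3.2 19.2 -1 0 0 -0.883" --pt "235 3.7 22.4 -1 0 0 -1.03" --pt "235 4.2 25.6 0 0 0 -1.178" --pt "235 4.8 29 0 0 0 -1.325" --pt "235 5.3 32 2 0 0 -1.325" --pt "235 5.3 32 4 0 0 -1.325" --pt "235 5.3 32 5.2 0 0 -1.325" --pt "235 5.3 32 5.2 0 0 -1.325" --pt "235 5.3 32 5.2 0 0 -1.325"

```text
t: 37.4
tcp_pos: [0.5937, -0.0105, 0.0845]
tool_rot: [0.707, 0.707, -0.001, -0.001]
force: [-0.0, 0.4, -1.0]
finger_gap: 0.174
```

```bash
python3 - <<'E'
from h import *
inc([.5947,-.0112,.06])
E
```

```text
tcp [ 0.5937 -0.0105  0.0845] shift cm [-0.07  0.11  2.45] jaw deg 0.06 z-ax [-0.002  0.001 -1.   ] gap 0.174
```

Request:
drive_tool --pt "235 -0.07 0.1 0 0 0 0" --pt "235 -0.07 0.1 1 0 0 0" --pt "235 -0.07 0.1 1.6 0 0 0" --pt "235 -0.07 0.1 2.2 0 0 0" --pt "235 -0.07 0.1 2.6 0 0 0" --pt "235 -0.07 0.1 2.6 0 0 0"

```text
t: 38.0
tcp_pos: [0.5949, -0.0115, 0.0582]
tool_rot: [0.707, 0.707, -0.0, -0.001]
force: [1.4, 3.1, -2.4]
finger_gap: 0.169
```

Request:
drive_tool --pt "235 0.05 0 0.5 0 0 0" --pt "235 0.05 0 1 0 0 0" --pt "235 0.05 0 1.4 0 0 0" --pt "235 0.05 0 1.7 0 0 0" --pt "235 0.05 0 1.9 0 0 0" --pt "235 0.05 0 1.9 0 0 0"

```text
t: 38.6
tcp_pos: [0.5952, -0.0106, 0.0415]
tool_rot: [0.707, 0.707, 0.0, -0.001]
force: [-3.1, 6.0, 11.1]
finger_gap: 0.173
```

Release, shut, and probe the head top as before.

Request:
drive_tool --pt "235 0 0 0.1 0 0 0" --pt "170 0 0 0 0 0 0" --pt "170 0 0 0 0 0 0" --pt "170 0 0 0 0 0 0" --pt "170 0 0 -2 0 0 0" --pt "255 0 0 -2.5 0 0 0" --pt "255 0 0 -2.5 0 0 0" --pt "255 0 0 -2.5 0 0 0" --pt "255 0 0 -2.5 0 0 0" --pt "255 0 0 -1.8 0 0 0" --pt "255 0 0 -1.1 0 0 0" --pt "255 0 0 -0.9 0 0 0" --pt "255 0 0 -0.9 0 0 0"

```text
t: 39.9
tcp_pos: [0.5957, -0.0116, 0.0509]
tool_rot: [0.707, 0.707, 0.0, 0.0]
force: [-3.4, 0.3, 15.3]
finger_gap: 0.0
```

Request:
drive_tool --pt "255 0 0 -5 0 0 0" --pt "150 0 0 -10 0 0 0" --pt "150 3 -1.7 -11 0 0 0.147" --pt "150 6 -3.4 -11 0 0 0.294" --pt "150 9 -5.1 -11 0 0 0.442" --pt "150 12 -7 -11 0 0 0.589" --pt "150 15 -9 -11 0 0 0.736" --pt "150 18 -11 -10 0 0 0.883" --pt "150 21 -13 -9 0 0 1.03" --pt "150 24 -15 -8 0 0 1.178" --pt "150 27 -16 -7 0 0 1.325" --pt "150 28.8 -16.7 -5.5 0 0 1.325" --pt "150 28.8 -16.7 -5.5 0 0 1.325" --pt "150 28.8 -16.7 -5.5 0 0 1.325" --pt "150 28.8 -16.7 -5.5 0 0 1.325"

```text
t: 41.4
tcp_pos: [0.4291, 0.2758, 0.1043]
tool_rot: [0.992, 0.122, 0.0, 0.0]
force: [0.4, -0.5, -0.5]
finger_gap: 0.41
```

```bash
python3 - <<'E'
from h import *
inc([.4287,.2762,.0425]); w,c=shot("wrist","wr16"); p,R,_=pose()
for x in blobs(w,(17,120,150),(35,255,255),100,(200,150,320,384))[0]: a=onz(c,x[0],.054); print(x[0],x[1][:4],np.round(a,4),"tool cm",np.round(R.T@(np.r_[a,.054]-p)*100,2))
E
```

```text
tcp [0.4291 0.2758 0.1043] shift cm [-0.04 -0.05  6.18] jaw deg -75.95 z-ax [ 0. -0. -1.] gap 0.41
(np.float64(258.9), np.float64(214.3)) [248, 203, 23, 23] [0.4288 0.2748] tool cm [-0.08  0.07  5.05]
```

Request:
drive_tool --pt "150 -0.05 -0.1 3 0 0 0" --pt "150 -0.05 -0.1 5.5 0 0 0" --pt "150 -0.05 -0.1 6.2 0 0 0" --pt "150 -0.05 -0.1 6.2 0 0 0" --pt "150 -0.05 -0.1 6.2 0 0 0" --pt "235 -0.05 -0.1 6.2 0 0 0" --pt "235 -0.05 -0.1 6.2 0 0 0" --pt "235 -0.05 -0.1 6.2 0 0 0" --pt "235 -0.05 -0.1 6.2 0 0 0" --pt "235 -0.05 -0.1 3 0 0 0" --pt "235 -0.05 -0.1 0 0 0 0" --pt "235 -0.05 -0.1 -3.5 0 0 0" --pt "235 -0.05 -0.1 -3.5 0 0 0" --pt "235 -0.05 -0.1 -3.5 0 0 0"

```text
t: 42.85
tcp_pos: [0.428, 0.2775, 0.1401]
tool_rot: [0.992, 0.123, 0.001, -0.0]
force: [0.1, -0.2, -0.8]
finger_gap: 0.176
```

```bash
python3 - <<'E'
from h import *
inc([.5949,-.0432,.085]); p,R,_=pose(); print(p[:2]@np.array([.970,.2437]))
E
```

```text
tcp [0.428  0.2775 0.1401] shift cm [ 8.36 35.17  5.52] jaw deg -75.91 z-ax [ 0.002  0.001 -1.   ] gap 0.176
0.48280409479844266
```

Request:
drive_tool --pt "235 0.8 3.5 -1 0 0 -0.147" --pt "235 1.6 7 -1 0 0 -0.294" --pt "235 2.4 10.5 -1 0 0 -0.442" --pt "235 3.2 14 -1 0 0 -0.589" --pt "235 4 17.5 -1 0 0 -0.736" --pt "235 4.8 21 -1 0 0 -0.883" --pt "235 5.6 24.5 -1 0 0 -1.03" --pt "235 6.4 28 -1 0 0 -1.178" --pt "235 7.2 31.5 0 0 0 -1.325" --pt "235 8.4 35.2 1 0 0 -1.325" --pt "235 8.4 35.2 3 0 0 -1.325" --pt "235 8.4 35.2 5.5 0 0 -1.325" --pt "235 8.4 35.2 5.5 0 0 -1.325" --pt "235 8.4 35.2 5.5 0 0 -1.325" --pt "235 8.4 35.2 5.5 0 0 -1.325"

```text
t: 44.35
tcp_pos: [0.5952, -0.0435, 0.0846]
tool_rot: [0.707, 0.707, 0.0, 0.0]
force: [-0.0, 0.1, -1.0]
finger_gap: 0.176
```

```bash
python3 - <<'E'
from h import *
inc([.5949,-.0435,.059])
E
```

```text
tcp [ 0.5952 -0.0435  0.0846] shift cm [-0.   -0.03  2.56] jaw deg 0.03 z-ax [ 0.001 -0.    -1.   ] gap 0.176
```

Request:
drive_tool --pt "235 0 -0.03 1 0 0 0" --pt "235 0 -0.03 1.6 0 0 0" --pt "235 0 -0.03 2.2 0 0 0" --pt "235 0 -0.03 2.6 0 0 0" --pt "235 0 -0.03 2.6 0 0 0"

```text
t: 44.85
tcp_pos: [0.5944, -0.0433, 0.0575]
tool_rot: [0.707, 0.707, 0.0, -0.0]
force: [0.3, 1.8, -2.3]
finger_gap: 0.173
```

Request:
drive_tool --pt "235 0.05 0 0.5 0 0 0" --pt "235 0.05 0 1 0 0 0" --pt "235 0.05 0 1.4 0 0 0" --pt "235 0.05 0 1.7 0 0 0" --pt "235 0.05 0 1.8 0 0 0" --pt "235 0.05 0 1.8 0 0 0"

```text
t: 45.45
tcp_pos: [0.5946, -0.0429, 0.0406]
tool_rot: [0.707, 0.707, 0.0, -0.0]
force: [-0.6, 4.1, 3.7]
finger_gap: 0.168
```

Request:
drive_tool --pt "235 0 0 0.2 0 0 0" --pt "170 0 0 0.1 0 0 0" --pt "170 0 0 0 0 0 0" --pt "170 0 0 0 0 0 0" --pt "170 0 0 -2 0 0 0" --pt "255 0 0 -2.5 0 0 0" --pt "255 0 0 -2.5 0 0 0" --pt "255 0 0 -2.5 0 0 0" --pt "255 0 0 -2.5 0 0 0" --pt "255 0 0 -1.8 0 0 0" --pt "255 0 0 -1.2 0 0 0" --pt "255 0 0 -1.0 0 0 0" --pt "255 0 0 -1.0 0 0 0"

```text
t: 46.75
tcp_pos: [0.5944, -0.0432, 0.051]
tool_rot: [0.707, 0.707, -0.0, -0.0]
force: [-2.9, 0.4, 10.2]
finger_gap: -0.003
```

Request:
drive_tool --pt "255 0 0 -4 0 0 0" --pt "255 4 0 -5 0 0 0" --pt "255 8 0 -5 0 0 0" --pt "255 9.9 0 -4 0 0 0" --pt "255 9.9 0 -3 0 0 0" --pt "255 9.9 0 -2 0 0 0" --pt "255 9.9 0 -1.4 0 0 0" --pt "255 9.9 0 -1.0 0 0 0" --pt "255 9.9 0 -1.0 0 0 0" --pt "255 9.9 0 -1.0 0 0 0"

```text
t: 47.75
tcp_pos: [0.5947, 0.0547, 0.0628]
tool_rot: [0.708, 0.706, 0.0, -0.0]
force: [-5.8, 1.8, 21.1]
finger_gap: -0.001
```

```bash
python3 - <<'E'
from h import *
inc([.595,.0560,.0405])
E
```

```text
tcp [0.5947 0.0547 0.0628] shift cm [0.13 0.03 2.23] jaw deg -0.12 z-ax [ 0.  0. -1.] gap -0.001
```

Request:
drive_tool --pt "255 0.1 0 -1 0 0 0" --pt "150 0.1 0 -2 0 0 0" --pt "150 0.1 0 -2 0 0 0" --pt "150 0.1 0 -2 0 0 0" --pt "150 0.1 0 0 0 0 0" --pt "150 0.1 0 1.5 0 0 0" --pt "150 0.1 0 2.1 0 0 0" --pt "150 0.1 0 2.1 0 0 0" --pt "230 0.1 0 2.1 0 0 0" --pt "230 0.1 0 2.1 0 0 0" --pt "230 0.1 0 2.1 0 0 0" --pt "230 0.1 0 2.1 0 0 0" --pt "230 0.1 0 2.1 0 0 0" --pt "230 0.1 0 1 0 0 0" --pt "230 0.1 0 -1 0 0 0" --pt "230 0.1 0 -3 0 0 0" --pt "230 0.1 0 -5 0 0 0" --pt "230 0.1 0 -8 0 0 0" --pt "230 0.1 0 -8 0 0 0" --pt "230 0.1 0 -8 0 0 0"

```text
t: 49.75
tcp_pos: [0.595, 0.0568, 0.1415]
tool_rot: [0.707, 0.707, 0.001, 0.001]
force: [-0.5, -0.6, -0.8]
finger_gap: 0.211
```

Request:
drive_tool --pt "230 -3 -2.5 0 0 0 0" --pt "230 -6 -5 -1 0 0 0" --pt "230 -9 -7.5 -1.5 0 0 0" --pt "230 -9 -7.5 -1.5 0 0 0" --pt "230 -9 -7.5 -1.5 0 0 0" --pt "230 -9 -7.5 -1.5 0 0 0"

```text
t: 50.35
tcp_pos: [0.52, -0.0328, 0.1547]
tool_rot: [0.707, 0.707, 0.0, -0.0]
force: [0.7, 0.7, -0.2]
finger_gap: 0.214
```

```bash
python3 - <<'E'
from h import *
w,c=shot("wrist","wr17"); np.save("c17.npy",c["cam_to_world"]); inc([.582,-.129,.12])
b,m=blobs(w,(100,120,50),(130,255,255),300); print(b)
cv2.imwrite("pics/wr17c.png",cv2.resize(w[90:340,220:400],None,fx=3,fy=2.4,interpolation=cv2.INTER_CUBIC) if 0 else cv2.resize(w[140:340,220:400],None,fx=3,fy=3,interpolation=cv2.INTER_CUBIC))
E
```

```text
tcp [ 0.5201 -0.0326  0.1547] shift cm [-9.65  6.18  3.46] jaw deg 0.05 z-ax [-0.  0. -1.] gap 0.21
[((np.float64(333.2), np.float64(260.1)), [302, 244, 60, 39, 1693])]
```

View pics/wr17c.png

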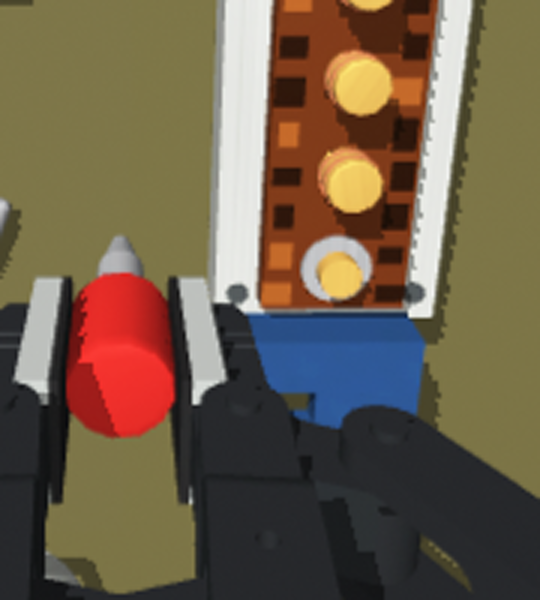

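```bash
python3 - <<'E'
from h import *
c=manip.camera_model("wrist"); p,R,_=pose(); M=np.array(c["cam_to_world"]); T=np.eye(4);T[:3,:3]=R;T[:3,3]=p; X=np.linalg.inv(T)@M
for nm,tcp,pts in [("wr17",p,dict(nut=(220+340/3,140+275/3),a=(325.3,271),b=(325.3,280))),("wr2",[.5885,-.0551,.1933],dict(nut=(268,192))),("wr1",[.4955,-.1233,.1938],dict(nut=(353,135)))]:
    T4=T.copy();T4[:3,3]=tcp; cc={"mtx":c["mtx"],"cam_to_world":T4@X}
    n=onz(cc,pts["nut"],.044); print(nm,"nut",np.round(n,4))
    im=cv2.imread(f"pics/{nm}.png"); b,m=blobs(im,(95,110,40),(130,255,255),300)
    i=max(b,key=lambda t:t[1][4])[1]; x,y,w,h,_=i; print(i)
    for r in range(y,y+h,1 if nm!="x" else 2):
        cols=np.flatnonzero(m[r,x:x+w]); 
        if len(cols): print(r,x+cols[0],x+cols[-1],len(cols),end=" | ")
    print()
    for k,q in pts.items(): print(k,"rel nut mm",np.round((onz(cc,q,.046)-n)*1000,1))
    if nm!="wr17":
        pp=[(x,y),(x+w-1,y),(x,y+h),(x+w-1,y+h)]
        print([np.round((onz(cc,q,.046)-n)*1000,1).tolist() for q in pp])
    np.save(f"cc_{nm}.npy",cc["cam_to_world"])
E
```

```text
wr17 nut [ 0.5955 -0.0796]
[302, 244, 60, 39, 1719]
244 325 354 30 | 245 302 355 54 | 246 303 356 54 | 247 303 357 55 | 248 303 357 55 | 249 303 358 56 | 250 304 358 55 | 251 304 359 56 | 252 304 360 57 | 253 305 360 56 | 254 305 361 57 | 255 305 361 57 | 256 305 360 56 | 257 306 360 55 | 258 306 360 55 | 259 306 360 55 | 260 307 360 54 | 261 307 360 54 | 262 307 360 54 | 263 308 360 53 | 264 308 360 53 | 265 308 359 52 | 266 308 359 52 | 267 309 359 51 | 268 309 359 51 | 269 310 359 50 | 270 312 359 48 | 271 323 359 37 | 272 323 358 36 | 273 323 358 36 | 274 323 358 36 | 275 323 358 31 | 276 322 358 23 | 277 316 358 24 | 278 317 358 20 | 279 319 334 16 | 280 322 333 12 | 281 325 333 9 | 282 330 333 4 | 
nut rel nut mm [-0.6  1. ]
a rel nut mm [ -5.2 -44.7]
b rel nut mm [ -4.4 -55.9]
wr2 nut [ 0.5989 -0.0729]
[242, 207, 53, 48, 2281]
207 243 292 35 | 208 242 292 39 | 209 242 293 42 | 210 242 293 52 | 211 242 293 52 | 212 242 294 53 | 213 242 294 53 | 214 242 294 53 | 215 242 294 53 | 216 242 294 53 | 217 242 294 53 | 218 242 293 52 | 219 242 293 52 | 220 242 293 52 | 221 242 293 52 |
[... 961 characters left out ...]
0 318 379 62 | 171 319 379 61 | 172 320 379 60 | 173 321 378 58 | 174 322 378 57 | 175 322 378 57 | 176 323 378 56 | 177 343 378 36 | 178 343 378 36 | 179 343 378 36 | 180 343 378 36 | 181 343 377 35 | 182 343 377 35 | 183 343 377 35 | 184 343 377 35 | 185 343 377 35 | 186 342 377 36 | 187 321 377 57 | 188 321 376 56 | 189 321 376 56 | 190 321 376 56 | 191 321 376 56 | 192 321 376 56 | 193 321 376 56 | 194 321 376 56 | 195 321 376 56 | 196 321 376 56 | 197 321 375 55 | 198 321 375 55 | 199 321 375 55 | 200 321 375 55 | 201 321 375 55 | 202 320 375 56 | 203 321 375 55 | 204 321 375 55 | 205 322 374 53 | 
nut rel nut mm [-0.7  0.2]
[[-37.5, -20.6], [30.0, -20.6], [-33.8, -78.3], [37.9, -78.2]]
```

```bash
python3 - <<'E'
from h import *
k=manip.camera_model("wrist")["mtx"]
for nm,nut,q,z in [("wr2",(268,192),(262.5,228.7),.046),("wr1",(353,135),(342.5,176.7),.036),("wr1",(353,135),(330,176.7),.046),("wr17",(333.3,231.7),(322.5,270.7),.036),("wr17",(333.3,231.7),(315,270.5),.046)]:
    c={"mtx":k,"cam_to_world":np.load(f"cc_{nm}.npy")}; n=onz(c,nut,.044); a=onz(c,q,z); print(nm,z,np.round(a,4),np.round((a-n)*1000,1))
E
```

```text
wr2 0.046 [ 0.593  -0.1166] [ -5.9 -43.8]
wr1 0.036 [ 0.5893 -0.1258] [ -4.2 -47. ]
wr1 0.046 [ 0.5727 -0.1231] [-20.8 -44.3]
wr17 0.036 [ 0.59   -0.1307] [ -5.5 -51.1]
wr17 0.046 [ 0.5795 -0.1237] [-16.  -44.1]
```

Request:
drive_tool --pt "230 -3 2 0 0 0 0" --pt "230 -6 4 0 0 0 0" --pt "230 -9 6 1 0 0 0" --pt "230 -9.8 6.2 3 0 0 0" --pt "230 -9.8 6.2 5.5 0 0 0" --pt "230 -9.8 6.2 5.5 0 0 0" --pt "230 -9.8 6.2 5.5 0 0 0" --pt "230 -9.8 6.2 5.5 0 0 0"

```text
t: 51.2
tcp_pos: [0.5825, -0.1307, 0.1011]
tool_rot: [0.707, 0.708, 0.0, 0.001]
force: [-0.3, 0.3, -0.4]
finger_gap: 0.21
```

```bash
python3 - <<'E'
from h import *
inc([.582,-.1306,.0515]); w,c=shot("wrist","wr18"); p,R,_=pose()
b,m=blobs(w,(95,110,40),(130,255,255),100); print([x[1] for x in b])
# pixel of the tip (brightest grey blob) and predicted notch edge in this view
M=np.linalg.inv(c["cam_to_world"])
for q in ([p[0],p[1],p[2]-.0385],[.593,-.1236,.046],[.593,-.1376,.046]):
    v=c["mtx"]@(M@np.r_[q,1])[:3]; print(np.round(v[:2]/v[2],1))
for r in range(205,262,3):
    cols=np.flatnonzero(m[r]); print(r,cols[[0,-1]].tolist() if len(cols) else None, [int(x) for x in w[r,258]],end=" | ")
E
```

```text
tcp [ 0.5825 -0.1307  0.1011] shift cm [ 0.02 -0.06  4.96] jaw deg 0.07 z-ax [ 0.002 -0.001 -1.   ] gap 0.21
[[236, 169, 81, 72, 4708]]
[258.1 217.7]
[271.9 199.9]
[271.6 217. ]
205 [268, 314] [42, 67, 71] | 208 [268, 314] [42, 67, 71] | 211 [268, 314] [41, 67, 71] | 214 [238, 314] [130, 76, 39] | 217 [237, 313] [134, 79, 40] | 220 [237, 313] [157, 154, 152] | 223 [237, 313] [164, 162, 162] | 226 [237, 313] [178, 176, 176] | 229 [237, 313] [179, 177, 176] | 232 [241, 312] [35, 40, 219] | 235 [244, 312] [36, 40, 220] | 238 [244, 312] [36, 40, 222] | 241 None [36, 40, 222] | 244 None [36, 40, 222] | 247 None [36, 40, 221] | 250 None [36, 40, 221] | 253 None [41, 44, 235] | 256 None [52, 58, 249] | 259 None [46, 51, 244] |
```

```bash
python3 - <<'E'
from h import *
w=cv2.imread("pics/wr18.png");c=manip.camera_model("wrist")
print([(r,[int(x) for x in w[r,252]]) for r in range(188,222)])
print([(r,w[r,258].tolist()) for r in range(214,222)])
for q,z in [((268,r),.046) for r in (197,199,201)]+[((268,205),.046),((258.5,219),.0626)]: print(q,np.round(onz(c,q,z),4))
E
```

```text
[(188, [149, 87, 45]), (189, [149, 87, 45]), (190, [149, 87, 45]), (191, [149, 87, 45]), (192, [149, 87, 45]), (193, [149, 87, 45]), (194, [149, 86, 45]), (195, [149, 87, 46]), (196, [149, 86, 45]), (197, [149, 87, 46]), (198, [150, 87, 45]), (199, [151, 87, 45]), (200, [136, 84, 52]), (201, [42, 68, 72]), (202, [43, 70, 74]), (203, [47, 77, 81]), (204, [47, 77, 82]), (205, [52, 86, 91]), (206, [69, 115, 122]), (207, [69, 115, 122]), (208, [69, 115, 122]), (209, [69, 115, 122]), (210, [69, 115, 122]), (211, [69, 115, 122]), (212, [85, 108, 110]), (213, [131, 76, 39]), (214, [131, 76, 40]), (215, [130, 76, 39]), (216, [131, 77, 39]), (217, [135, 79, 41]), (218, [150, 87, 46]), (219, [149, 86, 45]), (220, [150, 88, 46]), (221, [150, 87, 46])]
[(214, [130, 76, 39]), (215, [130, 76, 39]), (216, [130, 76, 40]), (217, [134, 79, 40]), (218, [151, 103, 75]), (219, [157, 150, 146]), (220, [157, 154, 152]), (221, [158, 156, 155])]
(268, 197) [ 0.5901 -0.1215]
(268, 199) [ 0.5902 -0.1231]
(268, 201) [ 0.5902 -0.1247]
(268, 205) [ 0.5902 -0.128 ]
(258.5, 219) [ 0.583  -0.1322]
```

Request:
drive_tool --pt "230 0.1 -0.05 1 0 0 0" --pt "230 0.1 -0.05 2 0 0 0" --pt "230 0.1 -0.05 2.8 0 0 0" --pt "230 0.1 -0.05 3.5 0 0 0" --pt "230 0.1 -0.05 3.5 0 0 0"

```text
t: 51.75
tcp_pos: [0.5801, -0.1299, 0.0637]
tool_rot: [0.707, 0.707, -0.001, -0.001]
force: [0.1, -0.0, -0.3]
finger_gap: 0.212
```

Request:
drive_tool --pt "230 0 0.15 0.4 0 0 0" --pt "230 0 0.15 0.8 0 0 0" --pt "230 0 0.15 1.1 0 0 0" --pt "230 0 0.15 1.3 0 0 0" --pt "230 0 0.15 1.3 0 0 0"

```text
t: 52.25
tcp_pos: [0.5824, -0.1302, 0.0519]
tool_rot: [0.707, 0.707, -0.0, -0.0]
force: [-0.4, 0.4, -1.1]
finger_gap: 0.213
```

Request:
drive_tool --pt "230 0 0 0.1 0 0 0" --pt "230 0 0 0.2 0 0 0" --pt "230 0 0 0.2 0 0 0"

```text
t: 52.55
tcp_pos: [0.5827, -0.1303, 0.0503]
tool_rot: [0.707, 0.707, 0.0, 0.0]
force: [0.5, -0.1, -0.5]
finger_gap: 0.209
```

Request:
drive_tool --pt "230 0 0 0.1 0 0 0" --pt "230 0 0 0.2 0 0 0" --pt "230 0 0 0.2 0 0 0"

```text
t: 52.85
tcp_pos: [0.5828, -0.1303, 0.0502]
tool_rot: [0.707, 0.707, 0.0, 0.0]
force: [-4.5, 1.0, 11.4]
finger_gap: 0.21
```

Request:
drive_tool --pt "230 0 0 -0.15 0 0 0" --pt "190 0 0 -0.15 0 0 0" --pt "160 0 0 -0.15 0 0 0" --pt "150 0 0 -0.15 0 0 0" --pt "150 0 0 -0.15 0 0 0" --pt "150 0 0 -2 0 0 0" --pt "150 0 0 -4 0 0 0" --pt "150 0 0 -8 0 0 0" --pt "150 5 -2 -11 0 0 0" --pt "150 8 -6 -11 0 0 0" --pt "150 8 -8 -11 0 0 0" --pt "150 8 -8 -11 0 0 0" --pt "150 8 -8 -11 0 0 0"

```text
t: 54.15
tcp_pos: [0.5028, -0.0502, 0.1585]
tool_rot: [0.707, 0.707, 0.0, 0.001]
force: [0.5, 0.0, -0.6]
finger_gap: 0.415
```

```bash
python3 - <<'E'
from h import *
ims={n:shot(n,n+"_end") for n in("scene","side","wrist")}
for n,roi in [("scene",(150,150,300,250)),("side",(220,140,300,200)),("wrist",(0,0,511,383))]:
    im,c=ims[n]; M=np.linalg.inv(c["cam_to_world"])
    b=blobs(im,(0,180,90),(4,255,255),10,roi)[0]; print(n,[(x[0],x[1]) for x in b])
    for q in ([.5822,-.1305,.046],[.5822,-.1305,.074],[.5822,-.1305,.060]):
        v=c["mtx"]@(M@np.r_[q,1])[:3]; print("  exp",np.round(v[:2]/v[2],1))
im,c=ims["wrist"]
for x in blobs(im,(17,120,150),(35,255,255),60)[0]: print("brass",x[0],x[1],np.round(onz(c,x[0],.051),4))
print(pose()[0])
E
```

```text
scene [((np.float64(167.8), np.float64(196.1)), [164, 191, 9, 11, 70])]
  exp [169.1 199.2]
  exp [167.2 192.6]
  exp [168.1 195.9]
side [((np.float64(256.6), np.float64(150.6)), [253, 145, 8, 12, 72])]
  exp [256.9 156. ]
  exp [257.1 145.9]
  exp [257. 151.]
wrist [((np.float64(338.7), np.float64(267.2)), [326, 254, 25, 29, 457])]
  exp [332.7 258.6]
  exp [340.1 274.6]
  exp [336.2 266.2]
brass (np.float64(361.9), np.float64(110.7)) [352, 101, 21, 21, 342] [0.594 0.019]
brass (np.float64(358.3), np.float64(147.6)) [349, 138, 20, 20, 306] [ 0.5944 -0.0129]
brass (np.float64(354.7), np.float64(181.6)) [346, 173, 19, 18, 271] [ 0.5946 -0.0448]
brass (np.float64(348.7), np.float64(213.0)) [342, 206, 15, 15, 173] [ 0.5921 -0.0766]
[ 0.50414661 -0.05107269  0.15819996]
```

```bash
python3 - <<'E'
from h import *
cs=manip.camera_model("scene");cd=manip.camera_model("side")
for n,f,roi in [("scene","sc5",(60,110,320,260)),("scene","scene_end",(60,110,320,260)),("side","side_end",(190,110,350,220))]:
    b=blobs(cv2.imread(f"pics/{f}.png"),(3,120,80),(18,255,255),6,roi)[0]; c=cs if n=="scene" else cd
    print(f,[(x[0],x[1][2:],np.round(onz(c,x[0],.012),3).tolist()) for x in b])
w=cv2.imread("pics/scene_end.png")
hsv=cv2.cvtColor(w,cv2.COLOR_BGR2HSV)[140:172,112:160]; m=((hsv[:,:,0]<20)&(hsv[:,:,1]>100))
print("\n".join("".join("#" if v and hsv[i,j,2]>110 else "+" if v else "." for j,v in enumerate(r)) for i,r in enumerate(m)))
E
```

```text
sc5 [((np.float64(141.0), np.float64(155.3)), [18, 14, 97], [0.438, -0.271]), ((np.float64(218.9), np.float64(198.0)), [78, 46, 1222], [0.529, -0.021]), ((np.float64(65.7), np.float64(234.8)), [18, 36, 346], [0.715, -0.349])]
scene_end [((np.float64(141.1), np.float64(155.1)), [18, 14, 99], [0.437, -0.271]), ((np.float64(221.8), np.float64(217.9)), [83, 33, 1164], [0.585, 0.002]), ((np.float64(65.7), np.float64(234.7)), [18, 36, 345], [0.715, -0.35])]
side_end [((np.float64(198.3), np.float64(123.9)), [21, 24, 313], [0.805, -0.364]), ((np.float64(234.7), np.float64(122.0)), [30, 26, 479], [0.701, -0.402]), ((np.float64(256.4), np.float64(146.9)), [10, 8, 44], [0.605, -0.249]), ((np.float64(239.7), np.float64(191.8)), [37, 46, 751], [0.6, -0.009])]
................................................
................................................
................................................
................................................
................................................
................................................
................................................
[... 525 characters left out ...]
..............
....................####++++#+..................
....................###++++#++..................
....................###++++#+...................
....................####++#.....................
....................####........................
................................................
................................................
................................................
................................................
................................................
................................................
................................................
................................................
................................................
```

Request:
drive_tool --pt "150 -3 -2 -4 0 0 0" --pt "150 -7 -3 -7 0 0 0" --pt "150 -11 -4 -7 0 0 0" --pt "150 -15 -4.4 -7 0 0 0" --pt "150 -18 -4.4 -7 0 0 0" --pt "150 -21 -4.4 -7 0 0 0" --pt "150 -21 -4.4 -7 0 0 0" --pt "150 -21 -4.4 -7 0 0 0"

```text
t: 55.1
tcp_pos: [0.4587, -0.2613, 0.2277]
tool_rot: [0.708, 0.706, 0.0, -0.0]
force: [0.3, 0.5, -0.0]
finger_gap: 0.417
```

```bash
python3 - <<'E'
from h import *
w,c=shot("wrist","wr20")
for x in blobs(w,(3,120,60),(18,255,255),25)[0]: print(x[0],x[1],np.round(onz(c,x[0],.015),3))
M=np.linalg.inv(c["cam_to_world"]);v=c["mtx"]@(M@np.r_[.459,-.27,.005,1])[:3];v=v[:2]/v[2];print(v)
x0,y0=int(v[0])-40,int(v[1])-40
h=cv2.cvtColor(w,cv2.COLOR_BGR2HSV)[y0:y0+80,x0:x0+80]
print("\n".join("".join("#" if (a[0]<20 and a[1]>110 and a[2]>130) else "+" if (a[0]<20 and a[1]>110) else "." if a[1]<60 else "o" for a in r) for r in h[::2]))
E
```

```text
(np.float64(385.2), np.float64(8.1)) [363, 0, 52, 17, 524] [ 0.599 -0.086]
(np.float64(234.2), np.float64(166.6)) [225, 157, 19, 20, 279] [ 0.427 -0.265]
(np.float64(261.7), np.float64(171.1)) [253, 159, 18, 25, 288] [ 0.462 -0.271]
(np.float64(460.3), np.float64(277.1)) [399, 215, 113, 142, 10325] [ 0.76  -0.435]
(np.float64(14.6), np.float64(364.4)) [0, 350, 37, 34, 735] [ 0.044 -0.606]
[259.0618593 168.5597992]
oooooooooooooooo......ooooooooooooooooooooooooooooooooooo......ooooooooooooooooo
oooooooooooooooo......ooooooooooooooooooooooooooooooooooo......ooooooooooooooooo
ooooooooooooooo.......ooooooooooooooooooooooooooooooooooo......ooooooooooooooooo
ooooooooooooooo......ooooooooooooooooooooooooooooooooooooo......oooooooooooooooo
ooooooooooooooo......ooooooo......................oooooooo......oooooooooooooooo
ooooooooooooooo.....oooo................................ooo.....oooooooooooooooo
oooooooooooooooooooo.......................................ooooooooooooooooooooo
ooooooooooooooooo.............................................oooooooooooooooooo
ooooooooooooooo...................
[... 1857 characters left out ...]
....................................................
................................................................................
...............................................................................o
...............................................................................o
o.............................................................................oo
oo...........................................................................ooo
oooo.......................................................................ooooo
ooooo.....................................................................oooooo
oooooo...................................................................ooooooo
```

```bash
python3 -c "
from station import manip
s=manip.sense();print(s['t'],s['force']);print(manip.sign_off())"
```

```text
55.15 [-0.07585254 -0.8910211  -0.35804334]
the job is handed in; nothing more can be done
None
```

The job is done and handed in at 55 s, with one thing I could only infer: the third offcut in the pot.

- **Offcuts:** I gripped each of the three and released it over the pot. The final overhead picture shows only two separate pieces in the pot. One of them is about 25 px tall where a single piece should be about 21, which fits two stacked offcuts. I found no stray offcut on the jig or on the bench around it.
- **Panel and drift pin:** I swung the panel into line by its knob and pushed the pin fully down. A fingertip touch put its handle top at 63 mm, as expected when seated. That touch came after all the bolts were in.
- **Bolts:** All three brass bolts are fully home. Fingertip touches on the heads read 50.7, 50.9 and 51.0 mm against the expected 51.
- **Pin in the bracket:** The pin met firm contact as I lowered it into the notch. All three cameras then showed it within a few pixels of the spot expected there.
- **Bystanders:** I kept the arm clear of the glue cartridge, jar, wrench and look-alikes, but did not measure their positions again at the end.

One offcut grasp missed on the first try and was repeated. The wrist camera's calibration was off by about 2 mm sideways, and I corrected for it.

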